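# Unload the pistons, load the keyed hubs and latch the wash box

## Task

Move the two washed pistons from the parts-wash box to the drain tray, and set every keyed hub from the bench into a keyed nest of its own inside the box, turning each one on the nest until its key finds the slot and it drops fully home with its flange flat on the nest. Then, with the pistons out and all the hubs home, shut the lid onto its gasket and turn the T-handle clockwise as far as it goes, so that the lid is drawn down tight.

Things in the scene. Friction and masses are not known exactly. Their poses are not given: they have to be found in the camera images.
- washer: Parts-wash box: grey, open on top, fixed; 180 (x) by 380 mm (y), walls 6 mm, rim 98 mm above the bench, floor 12 mm. Origin: centre of its underside, x away from the robot. Three nests stand in it in a row along y, 105 mm apart. A springy rubber gasket on its front (-x) rim stands to 108 mm and is squeezed 4 mm (about 14 N) when the lid is tight
- nest1: Steel keyed nest fixed in the wash box, about 90 mm across, 30 mm tall; origin: centre of its underside, 12 mm above the bench, z up. Through it go a square well 47 mm wide for a hub's pilot and, across that, a slot along the nest's x, 78 mm long, 18 mm wide, for its key bar. Each nest is turned differently. Any hub fits any nest, one each
- nest2: Nest like nest1. A hub set in unmatched rides with its key bar on the nest's top, its underside 16 mm above the nest's origin; once key and slot match it drops 12 mm until its flange lies on the nest's top, its underside 4 mm above the nest's origin. A hub not fully home fouls the lid
- nest3: Nest like nest1. The three may stand in any order in the row; at the start washed pistons stand on two of them
- hub1: Keyed metal hub, 80 mm tall, 0.3 kg, standing on the bench at first; None if absent. Origin: centre of its underside, z up its axis. Up from below: round pilot 44 mm across, to 14 mm, tapered to 40 mm at its foot; key bar along x, 72 by 14 mm, to 26 mm; round flange 76 mm across, to 32 mm; paddle to hold, along x, 52 mm long, 14 mm thick (y), to 80 mm
- hub2: Hub like hub1 (None if absent). Half a turn makes no difference to the fit
- hub3: Hub like hub1 (None if absent)
- piston1: Washed aluminium piston, a plain cylinder 56 mm across and 50 mm tall, 0.12 kg, standing at first on a nest's top (42 mm above the bench). Origin: centre of its underside, z up its axis
- piston2: Piston like piston1, on another nest
- drain: Drain tray: flat steel tray fixed on the bench near the robot, 130 (x) by 200 mm (y), wall 4 mm thick and 22 mm tall, floor 4 mm; origin: centre of its underside
- lid (a joint): Angle of the aluminium lid (184 by 384 by 10 mm, 0.35 kg), hinged on the box's far (+x) long rim: 0 drawn tight, 0.022 resting on the gasket, 1.57 upright, 1.75 its stop; it starts about upright. Stiff hinge (0.55 N m): the lid stays where it is left. It is shut by pushing its outer face towards the robot and then down
- lid_hinge (a point): Point on the lid's hinge axis, at the middle of its length, level with the lid's underside: 104 mm above the bench, 90 mm to +x of the box's origin. It turns with the lid: its x points from the lid's free edge to the hinge, y along the hinge, z is the lid's outer normal (up when shut)
- lid_edge (a point): Middle of the lid's free long edge, on its outer face, 180 mm from the hinge, turning with the lid. Here a tab 60 mm wide reaches 60 mm beyond the edge and carries the T-handle
- latch (a joint): Angle of the T-handle latch on the lid's tab: near 0 open, its bar along the lid's edge; turns clockwise seen from above, stop at 1.5. With the lid on its gasket (lid under 0.03; press it down) a tongue runs under a sloping keeper on the box's front from 0.4 on, draws the lid down, and stays from 1.33 on. About 0.2 N m. Turned before the lid is shut, it lands on the keeper
- latch_grip (a point): Middle of the T-handle's black bar, on its turning axis, 31 mm over the lid's outer face (145 mm above the bench when shut), 32 mm beyond the lid's free edge. The bar is 90 mm long (this point's y), 16 mm thick, 18 mm tall, with 22 mm free between it and the tab
There are look-alikes about, which are no part of the job. What is shaped like the hub2 but pink, red or yellow is not meant.

How it is judged (in metres and radians):
On the way, in this order (a step that is already met when the one before it is completed fails the run):
1. both pistons are in the drain tray and every hub present is fully home in a nest, with the lid still open (((horizontal distance between hub1 and nest1 below 0.004 m and z of hub1 in the frame of nest1 below 0.008 m and angle between the x axis of hub1 and the x axis of nest1, either way round below 0.2 rad and angle between hub1's own z axis and vertical below 0.08 rad) or (horizontal distance between hub1 and nest2 below 0.004 m and z of hub1 in the frame of nest2 below 0.008 m and angle between the x axis of hub1 and the x axis of nest2, either way round below 0.2 rad and angle between hub1's own z axis and vertical below 0.08 rad) or (horizontal distance between hub1 and nest3 below 0.004 m and z of hub1 in the frame of nest3 below 0.008 m and angle between the x axis of hub1 and the x axis of nest3, either way round below 0.2 rad and angle between hub1's own z axis and vertical below 0.08 rad)) and ((horizontal distance between hub2 and nest1 below 0.004 m and z of hub2 in the frame of nest1 below 0.008 m and angle between the x axis of hub2 and the x axis of nest1, either way round below 0.2 rad and angle between hub2's own z axis and vertical below 0.08 rad) or (horizontal distance between hub2 and nest2 below 0.004 m and z of hub2 in the frame of nest2 below 0.008 m and angle between the x axis of hub2 and the x axis of nest2, either way round below 0.2 rad and angle between hub2's own z axis and vertical below 0.08 rad) or (horizontal distance between hub2 and nest3 below 0.004 m and z of hub2 in the frame of nest3 below 0.008 m and angle between the x axis of hub2 and the x axis of nest3, either way round below 0.2 rad and angle between hub2's own z axis and vertical below 0.08 rad)) and ((horizontal distance between hub3 and nest1 below 0.004 m and z of hub3 in the frame of nest1 below 0.008 m and angle between the x axis of hub3 and the x axis of nest1, either way round below 0.2 rad and angle between hub3's own z axis and vertical below 0.08 rad) or (horizontal distance between hub3 and nest2 below 0.004 m and z of hub3 in the frame of nest2 below 0.008 m and angle between the x axis of hub3 and the x axis of nest2, either way round below 0.2 rad and angle between hub3's own z axis and vertical below 0.08 rad) or (horizontal distance between hub3 and nest3 below 0.004 m and z of hub3 in the frame of nest3 below 0.008 m and angle between the x axis of hub3 and the x axis of nest3, either way round below 0.2 rad and angle between hub3's own z axis and vertical below 0.08 rad)) and x of piston1 in the frame of drain between -0.062 and 0.062 m and y of piston1 in the frame of drain between -0.097 and 0.097 m and z of each of piston1, piston2 in the frame of drain below 0.06 m and x of piston2 in the frame of drain between -0.062 and 0.062 m and y of piston2 in the frame of drain between -0.097 and 0.097 m and value of joint lid above 0.8 rad), for 0.2 s.
2. the lid is shut onto the gasket, the T-handle not yet turned (value of joint lid below 0.06 rad and value of joint latch below 0.9 rad), for 0.1 s.
3. the T-handle is turned and the lid drawn tight (value of joint latch above 1.25 rad and value of joint lid below 0.01 rad), for 0.2 s.
At the end, for the whole second after the job is handed in: Both pistons rest in the drain tray, any way up. Every hub present is home in a nest: within 4 mm of its centre, underside under 8 mm above its origin, key within 0.2 rad of the slot, upright within 0.08 rad, at rest. T-handle beyond 1.25 rad, lid within 0.01 rad of tight (all of step 3 and ((horizontal distance between hub1 and nest1 below 0.004 m and z of hub1 in the frame of nest1 below 0.008 m and angle between the x axis of hub1 and the x axis of nest1, either way round below 0.2 rad and angle between hub1's own z axis and vertical below 0.08 rad) or (horizontal distance between hub1 and nest2 below 0.004 m and z of hub1 in the frame of nest2 below 0.008 m and angle between the x axis of hub1 and the x axis of nest2, either way round below 0.2 rad and angle between hub1's own z axis and vertical below 0.08 rad) or (horizontal distance between hub1 and nest3 below 0.004 m and z of hub1 in the frame of nest3 below 0.008 m and angle between the x axis of hub1 and the x axis of nest3, either way round below 0.2 rad and angle between hub1's own z axis and vertical below 0.08 rad)) and ((horizontal distance between hub2 and nest1 below 0.004 m and z of hub2 in the frame of nest1 below 0.008 m and angle between the x axis of hub2 and the x axis of nest1, either way round below 0.2 rad and angle between hub2's own z axis and vertical below 0.08 rad) or (horizontal distance between hub2 and nest2 below 0.004 m and z of hub2 in the frame of nest2 below 0.008 m and angle between the x axis of hub2 and the x axis of nest2, either way round below 0.2 rad and angle between hub2's own z axis and vertical below 0.08 rad) or (horizontal distance between hub2 and nest3 below 0.004 m and z of hub2 in the frame of nest3 below 0.008 m and angle between the x axis of hub2 and the x axis of nest3, either way round below 0.2 rad and angle between hub2's own z axis and vertical below 0.08 rad)) and ((horizontal distance between hub3 and nest1 below 0.004 m and z of hub3 in the frame of nest1 below 0.008 m and angle between the x axis of hub3 and the x axis of nest1, either way round below 0.2 rad and angle between hub3's own z axis and vertical below 0.08 rad) or (horizontal distance between hub3 and nest2 below 0.004 m and z of hub3 in the frame of nest2 below 0.008 m and angle between the x axis of hub3 and the x axis of nest2, either way round below 0.2 rad and angle between hub3's own z axis and vertical below 0.08 rad) or (horizontal distance between hub3 and nest3 below 0.004 m and z of hub3 in the frame of nest3 below 0.008 m and angle between the x axis of hub3 and the x axis of nest3, either way round below 0.2 rad and angle between hub3's own z axis and vertical below 0.08 rad)) and x of piston1 in the frame of drain between -0.062 and 0.062 m and y of piston1 in the frame of drain between -0.097 and 0.097 m and z of each of piston1, piston2 in the frame of drain below 0.06 m and x of piston2 in the frame of drain between -0.062 and 0.062 m and y of piston2 in the frame of drain between -0.097 and 0.097 m and linear speed of each of hub1, hub2, hub3, piston1, piston2 below 0.02 m/s); the robot touches nothing.
Of hub1, hub2, hub3 only 2 to 3 are there at a start; the rules pass over those that are not, and their reading is None.
At some moment in a run one of hub1, hub2, hub3 may be knocked a few centimetres aside while the robot is not near it.
Once in a run the grip may slacken for a moment while it holds something.
It also fails if it takes over 210 s, if anything falls off the work surface, if the arm or the gripper's body presses on something with over 40 N, if the wrist force passes 120 N, or if a joint passes its speed limit or range.

## Robot

A 6-joint arm with a two-finger parallel gripper is mounted at the origin on the work surface. World frame = base frame: x ahead of the robot, y to its left, z up, the work surface at z = 0. Lengths are in m, angles in degrees, forces in N, time in s.
With the tool pointing down it reaches from about 0.4 to 0.825 m from the base axis. Payload 7 kg.
Tool frame: the origin (TCP) lies midway between the tips of the shut fingers; the grasp point (between the pads) lies 19 mm behind it; z points along the fingers, y is the line along which they close (so a half turn about z gives the same grasp; the last joint's range is limited). The gripper opens to 88 mm and grips with 3 to 60 N. Pads are 19 mm wide; open, the fingers measure 130 mm over their backs; the gripper's body (78 mm by 193 mm) begins 47 mm behind the grasp point.
Start: joints at [79.59, 20.546, 0.682, 0, -70.136, -16.507], TCP at [0.306, 0.602, 0.227] pointing down, gripper open.
Joint ranges: [-176.03, 176.03], [-82.01, 121.73], [-58.28, 71.71], [-173.87, 95.51], [-174.79, -0.11], [-173.66, 173.66]. Speed limits (degrees/s): [136.94, 136.94, 172.46, 180, 180, 180].

## Interface

Orientations are given as [roll, pitch, yaw] about the fixed x, y, z axes, in that order (R = Rz(yaw) Ry(pitch) Rx(roll)).
In Python, from plant import r gives the robot as it stands. The module is installed in compiled form; this text tells all that it offers.
- The arm moves only by the tool play_rows, never from a script. Its argument "rows" is a list of rows, each an object with "slide": the shift along the tool's x, y, z as a fraction of full scale, a list of three; "delta_rot": the turn, a rotation vector about the tool's x, y, z as a fraction of full scale, a list of three; "fingers": the opening, from -1 (shut) to 1 (fully open). In form: [{"slide": [x, y, z], "delta_rot": [rx, ry, rz], "fingers": fingers}, ...]. A call has 1 to 8 rows; each row shifts and turns the commanded pose from where the row before left it, along the tool's axes as they then stand; what a row does not reach is not made up. Full scale, the value 1, is 0.15 m for a shift and 0.08 rad for a turn. A row lasts 1/8 s, in which the tool goes at most 62.5 mm and 10.7 degrees, less where a joint would pass 70% of its speed; a pose out of reach is approached as far as the arm can. A call with a number of a shift or a turn outside -1 to 1 is refused whole. A call with a gripper value outside its range is refused whole. The fingers move at their own pace and stop on an object; "squeeze" is the grip in N (left out, the last holds). Time passes only in rows, so rows that do not move let the fingers close. It gives the time, the measured TCP pose, the force, the opening and the grip force at its end, in the units of the state.
- r.get_state(): the state, without advancing time (a new reading comes with each control period).
- r.capture(name): name is "scene" or "side" or "wrist"; returns a dict with "image" (480x640x3 uint8, blue, green, red), "fx", "fy", "cx", "cy" (pixels), "R" (3x3) and "t" (3): a world point X has camera coordinates R X + t; the wrist camera has in their place "T_tool_cam" (4x4, takes a point from camera to tool coordinates, whose origin is the TCP and whose axes are the flange's). Camera axes: x right, y down, z forward; pixel columns grow to the right and rows downward; lengths in m; the calibration is good to about 2 mm. A picture is of the moment at which its call begins: read the wrist's pose just before it. There is no depth.
- r.close_job(): hands the job in; it is judged then, once.
The state is a dict: "time_s": time; "joints": joint angles; "qd": joint speeds; "joint_torque": joint torques, N m; "tcp_pos": TCP position; "eef_rot": TCP orientation; "contact_force": force on the tool from outside, world axes, zero at the start; "moment": the same for the moment, N m; "gripper_width": finger opening in m; "gripper_force": force on a finger pad.
Only numpy, scipy, OpenCV 4.12 (cv2) and the standard library are available. Lean on these libraries where they do the work, as an engineer would, in place of code of your own. Each camera call takes 0.05 s, during which the arm holds its last target. There are 200 camera calls.

## Working session

There is one attempt and no reset: what is moved stays moved. The work goes in short steps, Python scripts to look and compute and a tool call to move; the robot and the scene stay as the last step left them, time stands still between calls to the robot, and variables do not carry over. Pictures are saved under pics/ and viewed, at most 14 in all, crops included, and the job is handed in when it is done.

Besides the shell and the picture viewer there is one more tool, called after "Call:" as a command line: name --argument value ..., lists and objects as JSON in quotes. play_rows: Moves the arm, as the interface text tells. Shift numbers are shares of 0.15 m and turn numbers shares of 0.08 rad, none past 1 either way. Its arguments: {"type":"object","properties":{"rows":{"type":"array"},"squeeze":{"type":"number"}},"required":["rows"]}

```bash
mkdir -p pics; cat > h.py <<'E'
import numpy as np,cv2,json
from plant import r
from scipy.spatial.transform import Rotation as Rn
def cap(n):
    s=r.get_state();c=r.capture(n)
    if n=='wrist':
        T=np.eye(4);T[:3,:3]=Rn.from_euler('xyz',s['eef_rot'],degrees=True).as_matrix();T[:3,3]=s['tcp_pos']
        W=T@np.array(c['T_tool_cam']);c['R']=W[:3,:3].T;c['t']=-W[:3,:3].T@W[:3,3]
    c['R']=np.array(c['R']);c['t']=np.array(c['t']);return c
def proj(c,X):
    p=np.atleast_2d(X)@c['R'].T+c['t'];return np.c_[c['fx']*p[:,0]/p[:,2]+c['cx'],c['fy']*p[:,1]/p[:,2]+c['cy']]
def ray(c,uv):
    d=c['R'].T@np.array([(uv[0]-c['cx'])/c['fx'],(uv[1]-c['cy'])/c['fy'],1]);return -c['R'].T@c['t'],d/np.linalg.norm(d)
def atz(c,uv,z):
    o,d=ray(c,uv);return o+d*(z-o[2])/d[2]
def tri(l):
    A=np.zeros((3,3));b=np.zeros(3);L=[ray(c,u) for c,u in l]
    for o,d in L:
        P=np.eye(3)-np.outer(d,d);A+=P;b+=P@o
    X=np.linalg.solve(A,b);return X,[float(np.linalg.norm(np.cross(X-o,d))) for o,d in L]
def save(c,n):
    cv2.imwrite('pics/'+n+'.png',c['image']);np.savez('pics/'+n+'.npz',**{k:c[k] for k in('image','fx','fy','cx','cy','R','t')})
def load(n): return dict(np.load('pics/'+n+'.npz'))
E
python3 - <<'E'
from h import *
for n in('scene','side','wrist'):
    c=cap(n);save(c,n+'0');print(n,np.round(-c['R'].T@c['t'],3),c['fx'])
print(r.get_state(), r.capture('wrist')['T_tool_cam'])
E
```

```text
scene [0.675 0.494 1.175] 552.3092283599301
side [ 0.474 -0.62   0.839] 444.8386105929853
wrist [0.378 0.565 0.384] 395.7027804264519
{'time_s': 0.15, 'joints': array([ 7.95910947e+01,  2.05845121e+01,  6.47478497e-01, -1.27771025e-02,
       -7.01368577e+01, -1.65076552e+01]), 'qd': array([-0.08667331,  0.01742642,  0.24425173,  0.02177354, -0.05672741,
       -0.05260014]), 'joint_torque': array([-1.08222113e-03, -5.83275712e+01,  2.93291473e+01,  7.00119942e+00,
        8.77981569e-03, -1.06872969e-04]), 'tcp_pos': array([0.30542955, 0.6015459 , 0.22582804]), 'eef_rot': array([ 1.79925741e+02, -9.47959385e-03, -2.69209035e+01]), 'contact_force': array([ 0.1778889 , -0.23748168, -0.73382015]), 'moment': array([ 0.03632425,  0.01574883, -0.00034988]), 'gripper_force': 0.0, 'gripper_width': 0.08782856260357044} [[ 5.66697631e-04 -9.54471038e-01 -2.98303060e-01  8.13358434e-02]
 [ 9.99999630e-01  7.33990723e-04 -4.48790120e-04  2.70008157e-04]
 [ 6.47308851e-04 -2.98302696e-01  9.54471101e-01 -1.58059052e-01]
 [ 0.00000000e+00  0.00000000e+00  0.00000000e+00  1.00000000e+00]]
```

View pics/scene0.png

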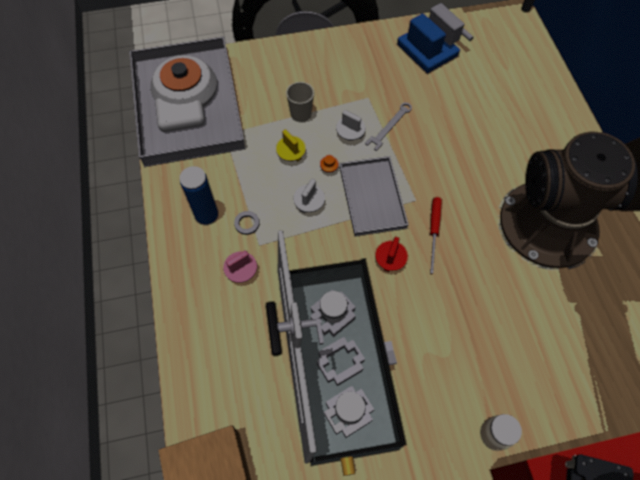

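View pics/side0.png

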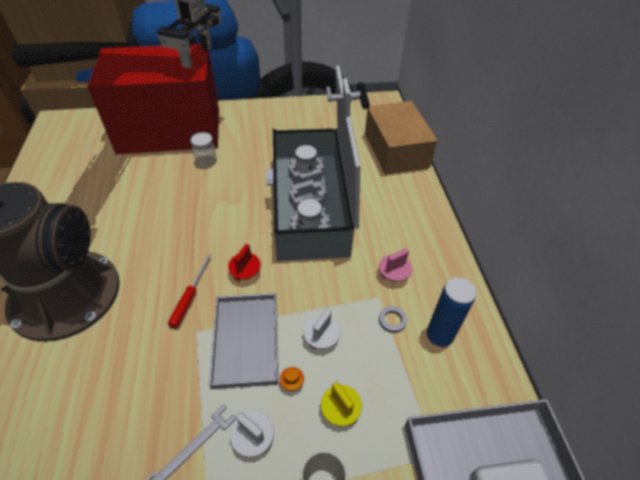

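The two silver hubs are at scene (309,197) and (351,127), side (321,328) and (251,433). The look-alikes are yellow (291,148), red (391,255) and pink (240,266). The open box is around (340,360), with pistons at (333,305) and (350,407), and the middle nest is empty. The drain tray is at (373,195), while the orange tray at upper left is a different thing. A close crop montage will check this choice.

```bash
python3 - <<'E'
from h import *
def cr(n,x,y,w,h,W,H): return cv2.resize(load(n)['image'][y:y+h,x:x+w],(W,H),interpolation=cv2.INTER_CUBIC)
a=cr('scene0',270,90,160,160,400,400);b=cr('side0',200,280,160,192,400,400)  # note side y scale differs
cv2.imwrite('pics/m1.png',np.hstack([a,b]))
a=cr('scene0',260,220,160,240,400,600);b=cr('side0',250,60,130,195,400,600)
cv2.imwrite('pics/m2.png',np.hstack([a,b]))
E
```

```text
(no output)
```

View pics/m1.png

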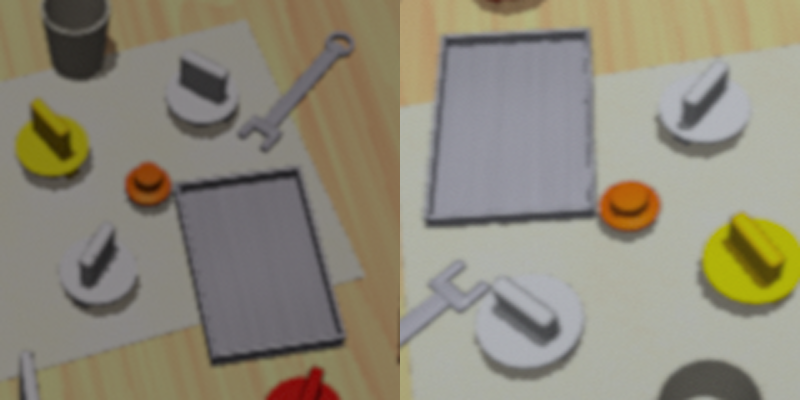

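View pics/m2.png

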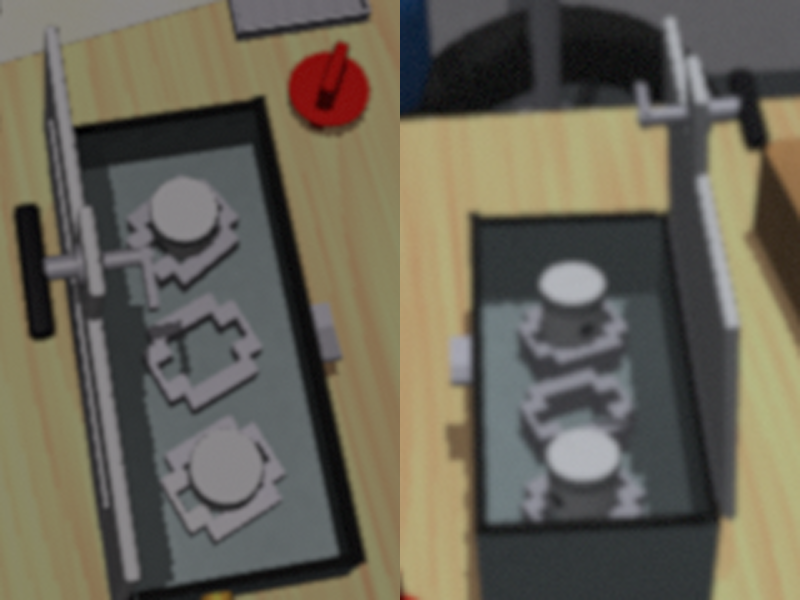

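The montages confirm it: two silver hubs, the grey drain tray between them and the robot, pistons on the two outer nests, and an empty middle nest. Now I triangulate.

```bash
python3 - <<'E'
from h import *
S=load('scene0');D=load('side0')
f1=lambda p:(270+p[0]/2.5,90+p[1]/2.5); g1=lambda p:(200+(p[0]-400)/2.5,280+p[1]/2.0833)
f2=lambda p:(260+p[0]/2.5,220+p[1]/2.5); g2=lambda p:(250+(p[0]-400)/3.077,60+p[1]/3.077)
def t(n,a,b): 
    X,e=tri([(S,a),(D,b)]);print(n,np.round(X,3),np.round(e,4),'r',round(float(np.hypot(*X[:2])),3))
t('hubA',f1((99,244)),g1((706,82)));t('hubB',f1((206,62)),g1((526,304)))
t('pis1',f2((185,203)),g2((584,455)));t('pis2',f2((228,468)),g2((572,283)))
for k,a,b in(('-x-y',(298,172),(428,222)),('+x-y',(180,190),(592,212)),('-x+y',(342,340),(443,38)),('+x+y',(212,360),(588,32))):t('drain'+k,f1(a),g1(b))
t('box-x-y',f2((262,102)),g2((480,525)));t('box-x+y',f2((360,560)),g2((475,218)));t('box+x-y',f2((75,128)),g2((712,522)))
t('redtop',f1((316,372)),(244,255))
print(proj(S,[[.66,-.05,.0]]))
E
```

```text
hubA [ 0.552 -0.176  0.075] [0.0007 0.0007] r 0.579
hubB [ 0.404 -0.362  0.075] [0.0019 0.0019] r 0.543
pis1 [0.561 0.115 0.092] [0.0006 0.0006] r 0.572
pis2 [0.576 0.33  0.088] [0.0001 0.0001] r 0.663
drain-x-y [ 0.328 -0.258  0.008] [0.0001 0.0001] r 0.417
drain+x-y [ 0.452 -0.263  0.007] [0.0015 0.0015] r 0.522
drain-x+y [ 0.338 -0.06   0.012] [0.0015 0.0015] r 0.343
drain+x+y [ 0.464 -0.066  0.011] [0.0012 0.0012] r 0.469
box-x-y [0.477 0.044 0.102] [0.0004 0.0004] r 0.479
box-x+y [0.497 0.416 0.099] [0.0001 0.0001] r 0.649
box+x-y [0.641 0.031 0.098] [0.0044 0.0044] r 0.642
redtop [ 0.398 -0.001  0.083] [0.0061 0.0061] r 0.398
[[275.42467371 257.99730198]]
```

Call:
play_rows --rows '[{"slide": [0,0,-0.24],"delta_rot": [0,0,0],"fingers": 1},{"slide": [0,0,-0.24],"delta_rot": [0,0,0],"fingers": 1},{"slide": [0.38,0.28,0],"delta_rot": [0,0,0],"fingers": 1},{"slide": [0.38,0.28,0],"delta_rot": [0,0,0],"fingers": 1},{"slide": [0.38,0.28,0],"delta_rot": [0,0,0],"fingers": 1},{"slide": [0.38,0.28,0],"delta_rot": [0,0,0],"fingers": 1},{"slide": [0.38,0.28,0],"delta_rot": [0,0,0],"fingers": 1},{"slide": [0.38,0.28,0],"delta_rot": [0,0,0],"fingers": 1}]'

```text
time_s: 1.2
tcp_pos: [0.4745, 0.2649, 0.2987]
eef_rot: [-180.0, -0.0, -26.9]
contact_force: [2.2, -0.1, -0.3]
gripper_width: 0.0879
gripper_force: 0.0
```

Call:
play_rows --rows '[{"slide": [0,0,0],"delta_rot": [0,0,1],"fingers": 1},{"slide": [0,0,0],"delta_rot": [0,0,1],"fingers": 1},{"slide": [0,0,0],"delta_rot": [0,0,1],"fingers": 1},{"slide": [0,0,0],"delta_rot": [0,0,1],"fingers": 1},{"slide": [0,0,0],"delta_rot": [0,0,1],"fingers": 1},{"slide": [0,0,0],"delta_rot": [0,0,1],"fingers": 1},{"slide": [0,0,0],"delta_rot": [0,0,1],"fingers": 1},{"slide": [0,0,0],"delta_rot": [0,0,1],"fingers": 1}]'

```text
time_s: 2.2
tcp_pos: [0.4739, 0.2667, 0.2984]
eef_rot: [180.0, 0.0, -63.7]
contact_force: [0.2, 0.1, 0.8]
gripper_width: 0.0876
gripper_force: 0.0
```

Call:
play_rows --rows '[{"slide": [0,0,0],"delta_rot": [0,0,1],"fingers": 1},{"slide": [0,0,0],"delta_rot": [0,0,1],"fingers": 1},{"slide": [0,0,0],"delta_rot": [0,0,1],"fingers": 1},{"slide": [0,0,0],"delta_rot": [0,0,1],"fingers": 1},{"slide": [0,0,0],"delta_rot": [0,0,1],"fingers": 1},{"slide": [0,0,0],"delta_rot": [0,0,1],"fingers": 1},{"slide": [0,0,0],"delta_rot": [0,0,1],"fingers": 1},{"slide": [0,0,0],"delta_rot": [0,0,1],"fingers": 1}]'

```text
time_s: 3.2
tcp_pos: [0.4739, 0.2668, 0.2984]
eef_rot: [180.0, -0.0, -100.4]
contact_force: [-0.5, -0.1, 0.5]
gripper_width: 0.0878
gripper_force: 0.0
```

Call:
play_rows --rows '[{"slide": [0,0,0],"delta_rot": [0,0,1],"fingers": 1},{"slide": [0,0,0],"delta_rot": [0,0,1],"fingers": 1},{"slide": [0,0,0],"delta_rot": [0,0,1],"fingers": 1},{"slide": [0,0,0],"delta_rot": [0,0,1],"fingers": 1},{"slide": [0,0,0],"delta_rot": [0,0,1],"fingers": 1},{"slide": [0,0,0],"delta_rot": [0,0,1],"fingers": 1},{"slide": [0,0,0],"delta_rot": [0,0,1],"fingers": 1},{"slide": [0,0,0],"delta_rot": [0,0,1],"fingers": 1}]'

```text
time_s: 4.2
tcp_pos: [0.4739, 0.2667, 0.2984]
eef_rot: [180.0, -0.0, -137.1]
contact_force: [0.3, -0.1, -1.1]
gripper_width: 0.0876
gripper_force: 0.0
```

Call:
play_rows --rows '[{"slide": [0,0,0],"delta_rot": [0,0,1],"fingers": 1},{"slide": [0,0,0],"delta_rot": [0,0,1],"fingers": 1},{"slide": [0,0,0],"delta_rot": [0,0,1],"fingers": 1},{"slide": [0,0,0],"delta_rot": [0,0,1],"fingers": 1},{"slide": [0,0,0],"delta_rot": [0,0,1],"fingers": 1},{"slide": [0,0,0],"delta_rot": [0,0,1],"fingers": 1},{"slide": [0,0,0],"delta_rot": [0,0,1],"fingers": 1},{"slide": [0,0,0],"delta_rot": [0,0,1],"fingers": 1}]'

```text
time_s: 5.2
tcp_pos: [0.474, 0.2667, 0.2984]
eef_rot: [-180.0, -0.0, -173.7]
contact_force: [0.0, 1.2, -0.1]
gripper_width: 0.0878
gripper_force: 0.0
```

```bash
python3 - <<'E'
from h import *
c=cap('wrist');save(c,'w1');s=r.get_state();print(s['time_s'],s['tcp_pos'],s['eef_rot'],s['joints'])
cv2.imwrite('pics/w1v.png',cv2.resize(c['image'],(800,600),interpolation=cv2.INTER_CUBIC))
E
```

```text
5.25 [0.47393172 0.2667483  0.29844651] [-1.79998711e+02 -1.33941177e-02 -1.73963493e+02] [ 5.00173924e+01  5.85759455e+00 -9.23900058e+00 -8.67282388e-03
 -7.49139378e+01 -1.33978627e+02]
```

View pics/w1v.png

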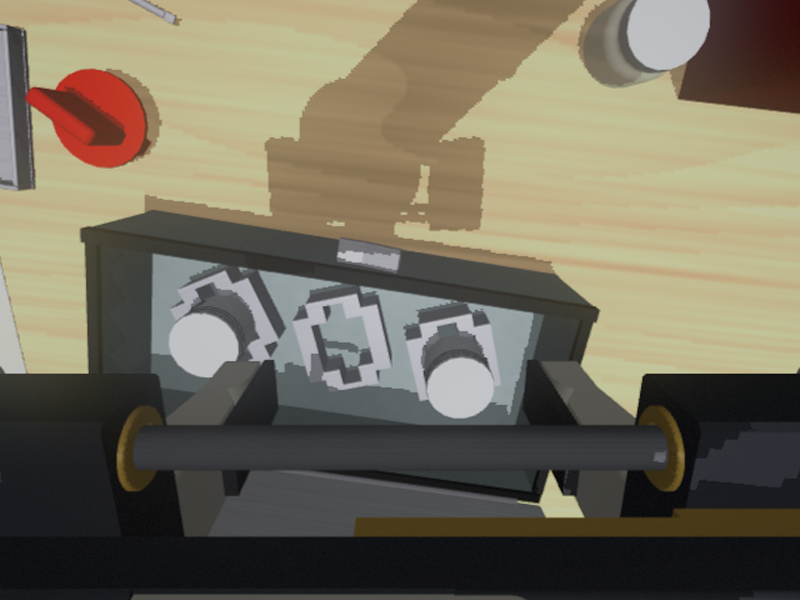

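The wrist view shows the box with three nests (middle about (345,335)), pistons at (203,345) and (460,387), and the slots running roughly along world x. I rectify the picture to the nest-top plane.

```bash
cat >> h.py <<'E'
def rect(c,x0,y0,w,h,z,pm):
    # top view: col -> world y, row -> world x (x0,y0 min corner), pm px per m
    q=np.float32([[0,0],[w*pm,0],[w*pm,h*pm],[0,h*pm]]);P=[[x0+v/pm,y0+u/pm,z] for u,v in q]
    M=cv2.getPerspectiveTransform(np.float32(proj(c,P)),q);return cv2.warpPerspective(c['image'],M,(int(w*pm),int(h*pm)))
E
python3 - <<'E'
from h import *
c=load('w1');a=rect(c,.47,.03,.40,.2,.042,2000);
for k in range(0,400,50):cv2.putText(a,f'{30+k}',(k*2,10),0,.35,(0,0,255),1);cv2.line(a,(k*2,0),(k*2,400),(0,0,255),1)
for k in range(0,200,50):cv2.putText(a,f'{470+k}',(0,k*2+10),0,.35,(0,0,255),1);cv2.line(a,(0,k*2),(800,k*2),(0,0,255),1)
cv2.imwrite('pics/r1.png',a)
E
```

```text
(no output)
```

View pics/r1.png

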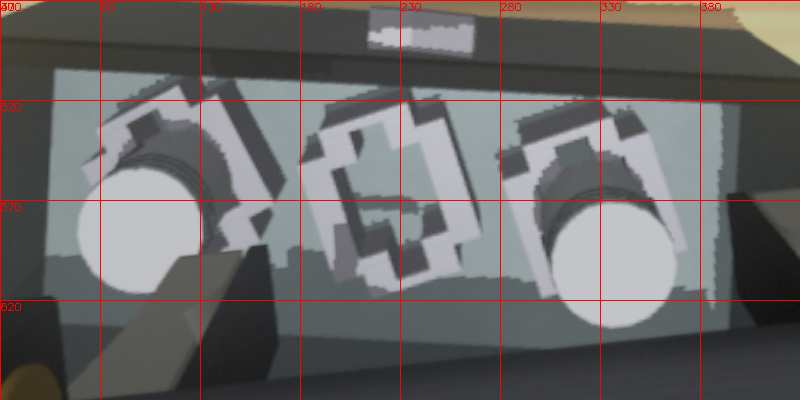

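```bash
python3 - <<'E'
from h import *
c=load('w1');S=load('scene0');D=load('side0')
for a,b,d in(((203.5,344.5),(185,203),(584,455)),((460.5,387.5),(228,468),(572,283))):
    p=(a[0]/1.25,a[1]/1.25);print(atz(c,p,.092),tri([(c,p),(S,(260+b[0]/2.5,220+b[1]/2.5)),(D,(250+(d[0]-400)/3.077,60+d[1]/3.077))]))
for p in ((340,238),(401,249),(334,264),(396,275)): print('keeper?',atz(c,(p[0]/1.25,p[1]/1.25),.1))
E
```

```text
[0.56123024 0.11914029 0.092     ] (array([0.56106287, 0.11683577, 0.09119697]), [0.002022807461510357, 0.001964881040930007, 0.0005204261517123436])
[0.57646895 0.32755662 0.092     ] (array([0.5763076 , 0.32895147, 0.08895212]), [0.0017696963388354882, 0.0013371608709229353, 0.0009095408824281704])
keeper? [0.46271968 0.2214125  0.1       ]
keeper? [0.46594205 0.26637682 0.1       ]
keeper? [0.48252694 0.21843389 0.1       ]
keeper? [0.48585717 0.2648403  0.1       ]
```

Call:
play_rows --rows '[{"slide": [0,0,0],"delta_rot": [0,0,1],"fingers": 1},{"slide": [0,0,0],"delta_rot": [0,0,1],"fingers": 1},{"slide": [0,0,0],"delta_rot": [0,0,0.2],"fingers": 1},{"slide": [-0.162,-0.237,0],"delta_rot": [0,0,0],"fingers": 1},{"slide": [-0.162,-0.237,0],"delta_rot": [0,0,0],"fingers": 1},{"slide": [-0.162,-0.237,0],"delta_rot": [0,0,0],"fingers": 1},{"slide": [-0.162,-0.237,0],"delta_rot": [0,0,0],"fingers": 1},{"slide": [0,0,0.3],"delta_rot": [0,0,0],"fingers": 1}]'

```text
time_s: 6.25
tcp_pos: [0.565, 0.1171, 0.2559]
eef_rot: [179.9, 0.3, 176.3]
contact_force: [-0.5, 0.2, -1.6]
gripper_width: 0.0875
gripper_force: 0.0
```

Call:
play_rows --rows '[{"slide": [0,0,0.3],"delta_rot": [0,0,0],"fingers": 1},{"slide": [0,0,0.2],"delta_rot": [0,0,0],"fingers": 1},{"slide": [0,0,0],"delta_rot": [0,0,0],"fingers": 1}]'

```text
time_s: 6.62
tcp_pos: [0.5605, 0.1179, 0.1764]
eef_rot: [-179.9, -0.2, 176.4]
contact_force: [0.4, 0.2, 0.8]
gripper_width: 0.0876
gripper_force: 0.0
```

```bash
python3 - <<'E'
from h import *
c=cap('wrist');save(c,'w2');s=r.get_state();print(s['tcp_pos'],s['eef_rot'])
print(proj(c,[[.561,.118,.092]]))
cv2.imwrite('pics/w2v.png',c['image'])
E
```

```text
[0.56182365 0.11845749 0.17839502] [-1.79928228e+02 -6.72445579e-02  1.76406621e+02]
[[320.87308009 247.93105226]]
```

View pics/w2v.png

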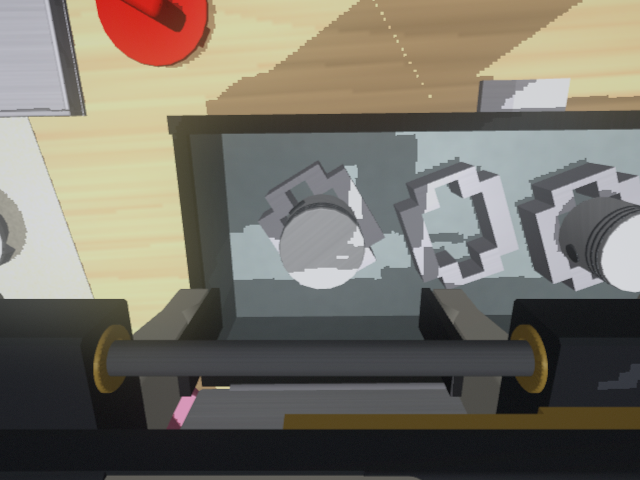

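The piston top is centred at (322,246) against a predicted (321,248), so the aim holds. I'll descend and grasp.

Call:
play_rows --rows '[{"slide": [0,0,0.3],"delta_rot": [0,0,0],"fingers": 1},{"slide": [0,0,0.3],"delta_rot": [0,0,0],"fingers": 1},{"slide": [0,0,0.23],"delta_rot": [0,0,0],"fingers": 1},{"slide": [0,0,0],"delta_rot": [0,0,0],"fingers": -1},{"slide": [0,0,0],"delta_rot": [0,0,0],"fingers": -1},{"slide": [0,0,0],"delta_rot": [0,0,0],"fingers": -1},{"slide": [0,0,0],"delta_rot": [0,0,0],"fingers": -1},{"slide": [0,0,0],"delta_rot": [0,0,0],"fingers": -1}]' --squeeze 35

```text
time_s: 7.68
tcp_pos: [0.5629, 0.1191, 0.0557]
eef_rot: [179.9, 0.1, 176.4]
contact_force: [-0.5, 0.3, 7.5]
gripper_width: 0.0557
gripper_force: 35.0
```

Call:
play_rows --rows '[{"slide": [0,0,-0.15],"delta_rot": [0,0,0],"fingers": -1},{"slide": [0,0,-0.3],"delta_rot": [0,0,0],"fingers": -1},{"slide": [0,0,-0.3],"delta_rot": [0,0,0],"fingers": -1},{"slide": [0,0,-0.15],"delta_rot": [0,0,0],"fingers": -1}]'

```text
time_s: 8.18
tcp_pos: [0.5627, 0.119, 0.1923]
eef_rot: [179.9, 0.2, 176.3]
contact_force: [0.3, -0.3, -1.4]
gripper_width: 0.0556
gripper_force: 35.0
```

Call:
play_rows --rows '[{"slide": [0.114,-0.278,0],"delta_rot": [0,0,0],"fingers": -1},{"slide": [0.114,-0.278,0],"delta_rot": [0,0,0],"fingers": -1},{"slide": [0.114,-0.278,0],"delta_rot": [0,0,0],"fingers": -1},{"slide": [0.114,-0.278,0],"delta_rot": [0,0,0],"fingers": -1},{"slide": [0.114,-0.278,0],"delta_rot": [0,0,0],"fingers": -1},{"slide": [0.114,-0.278,0],"delta_rot": [0,0,0],"fingers": -1},{"slide": [0.114,-0.278,0],"delta_rot": [0,0,0],"fingers": -1},{"slide": [0.114,-0.278,0],"delta_rot": [0,0,0],"fingers": -1}]'

```text
time_s: 9.18
tcp_pos: [0.4031, -0.2065, 0.1896]
eef_rot: [180.0, 0.1, 176.3]
contact_force: [0.7, -0.2, -1.4]
gripper_width: 0.0555
gripper_force: 35.0
```

Call:
play_rows --rows '[{"slide": [0,0,0.28],"delta_rot": [0,0,0],"fingers": -1},{"slide": [0,0,0.28],"delta_rot": [0,0,0],"fingers": -1},{"slide": [0,0,0.28],"delta_rot": [0,0,0],"fingers": -1},{"slide": [0,0,0.1],"delta_rot": [0,0,0],"fingers": -1},{"slide": [0,0,0],"delta_rot": [0,0,0],"fingers": -1}]'

```text
time_s: 9.8
tcp_pos: [0.4031, -0.2054, 0.0473]
eef_rot: [180.0, -0.1, 176.3]
contact_force: [0.6, 0.6, -0.2]
gripper_width: 0.0552
gripper_force: 35.0
```

```bash
python3 - <<'E'
from h import *
a=cap('scene');b=cap('side');save(a,'s2');save(b,'d2')
s=r.get_state();print(s['tcp_pos'],s['eef_rot'],s['gripper_width'],s['gripper_force'])
cv2.imwrite('pics/m3.png',np.hstack([cv2.resize(a['image'][100:340,260:460],(400,480)),cv2.resize(b['image'][200:440,190:390],(400,480))]))
E
```

```text
[ 0.40452898 -0.20554088  0.04880175] [-1.79991430e+02  4.86373874e-02  1.76335637e+02] 0.05542496284834401 34.99960610723065
```

View pics/m3.png

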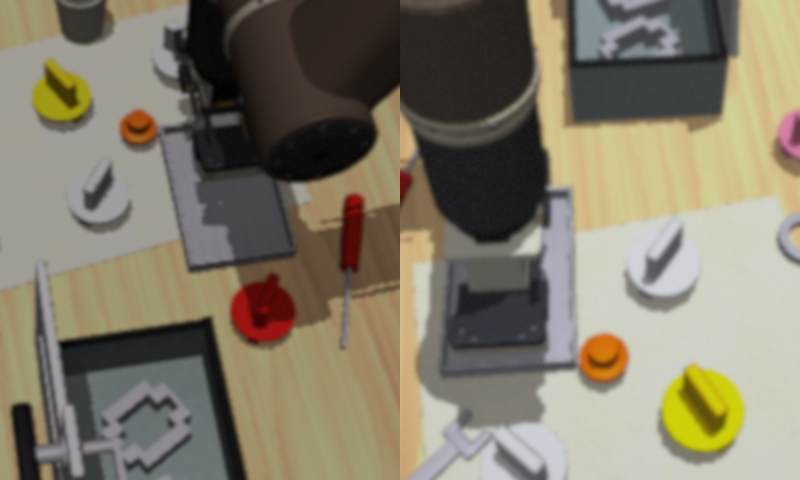

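Call:
play_rows --rows '[{"slide": [0,0,0.1],"delta_rot": [0,0,0],"fingers": -1},{"slide": [0,0,0.05],"delta_rot": [0,0,0],"fingers": -1},{"slide": [0,0,0],"delta_rot": [0,0,0],"fingers": 0.6},{"slide": [0,0,0],"delta_rot": [0,0,0],"fingers": 0.6},{"slide": [0,0,0],"delta_rot": [0,0,0],"fingers": 0.6},{"slide": [0,0,-0.2],"delta_rot": [0,0,0],"fingers": 0.6},{"slide": [0,0,-0.35],"delta_rot": [0,0,0],"fingers": 0.6},{"slide": [0,0,-0.35],"delta_rot": [0,0,0],"fingers": 1}]'

```text
time_s: 10.9
tcp_pos: [0.4037, -0.2055, 0.1624]
eef_rot: [-180.0, -0.0, 176.3]
contact_force: [2.1, 1.1, -0.5]
gripper_width: 0.0755
gripper_force: 0.0
```

Call:
play_rows --rows '[{"slide": [0,0,-0.25],"delta_rot": [0,0,0],"fingers": 1},{"slide": [-0.0916,0.363,0],"delta_rot": [0,0,0],"fingers": 1},{"slide": [-0.0916,0.363,0],"delta_rot": [0,0,0],"fingers": 1},{"slide": [-0.0916,0.363,0],"delta_rot": [0,0,0],"fingers": 1},{"slide": [-0.0916,0.363,0],"delta_rot": [0,0,0],"fingers": 1},{"slide": [-0.0916,0.363,0],"delta_rot": [0,0,0],"fingers": 1},{"slide": [-0.0916,0.363,0],"delta_rot": [0,0,0],"fingers": 1},{"slide": [-0.0916,0.363,0],"delta_rot": [0,0,0],"fingers": 1}]'

```text
time_s: 11.9
tcp_pos: [0.5247, 0.1707, 0.1985]
eef_rot: [180.0, 0.0, 176.3]
contact_force: [0.6, -0.1, 0.1]
gripper_width: 0.0873
gripper_force: 0.0
```

Call:
play_rows --rows '[{"slide": [-0.0916,0.363,0],"delta_rot": [0,0,0],"fingers": 1},{"slide": [-0.0916,0.363,0],"delta_rot": [0,0,0],"fingers": 1},{"slide": [-0.0916,0.363,0],"delta_rot": [0,0,0],"fingers": 1},{"slide": [0,0,0],"delta_rot": [0,0,0],"fingers": 1}]'

```text
time_s: 12.4
tcp_pos: [0.5765, 0.3323, 0.1968]
eef_rot: [-180.0, -0.0, 176.5]
contact_force: [-0.1, -1.0, -0.6]
gripper_width: 0.0878
gripper_force: 0.0
```

```bash
python3 - <<'E'
from h import *
c=cap('wrist');save(c,'w3');s=r.get_state();print(s['tcp_pos'],s['eef_rot'])
p=proj(c,[[.576,.328,.092]])[0];print(p)
g=cv2.medianBlur(cv2.cvtColor(c['image'],cv2.COLOR_BGR2GRAY),3)
print(cv2.HoughCircles(g,cv2.HOUGH_GRADIENT,2,60,param1=80,param2=30,minRadius=30,maxRadius=55))
E
```

```text
[0.57590952 0.33056866 0.19696653] [-1.79935473e+02 -6.20617048e-02  1.76416902e+02]
[314.16563865 237.26412552]
[[[ 61.  207.   53.8]
  [313.  239.   38.4]
  [193.  219.   51.6]
  [131.  159.   51.6]
  [501.  359.   45. ]
  [393.  181.   53.8]
  [269.  157.   53.8]
  [145.  273.   53.8]
  [143.  361.   49.4]
  [251.  285.   53.8]
  [377.  269.   31.8]
  [401.  381.   49.4]
  [475.  301.   38.4]
  [589.  359.   31.8]]]
```

Call:
play_rows --rows '[{"slide": [0,-0.017,0.3],"delta_rot": [0,0,0],"fingers": 1},{"slide": [0,0,0.3],"delta_rot": [0,0,0],"fingers": 1},{"slide": [0,0,0.25],"delta_rot": [0,0,0],"fingers": 1},{"slide": [0,0,0.1],"delta_rot": [0,0,0],"fingers": 1},{"slide": [0,0,0],"delta_rot": [0,0,0],"fingers": -1},{"slide": [0,0,0],"delta_rot": [0,0,0],"fingers": -1},{"slide": [0,0,0],"delta_rot": [0,0,0],"fingers": -1},{"slide": [0,0,0],"delta_rot": [0,0,0],"fingers": -1}]'

```text
time_s: 13.45
tcp_pos: [0.5765, 0.327, 0.0568]
eef_rot: [179.9, 0.1, 176.3]
contact_force: [-1.0, 0.3, 2.7]
gripper_width: 0.0553
gripper_force: 35.0
```

Call:
play_rows --rows '[{"slide": [0,0,0],"delta_rot": [0,0,0],"fingers": -1},{"slide": [0,0,-0.15],"delta_rot": [0,0,0],"fingers": -1},{"slide": [0,0,-0.3],"delta_rot": [0,0,0],"fingers": -1},{"slide": [0,0,-0.3],"delta_rot": [0,0,0],"fingers": -1},{"slide": [0,0,-0.2],"delta_rot": [0,0,0],"fingers": -1},{"slide": [0,0,0],"delta_rot": [0,0,0],"fingers": -1}]'

```text
time_s: 14.2
tcp_pos: [0.5769, 0.3274, 0.2011]
eef_rot: [179.8, 0.2, 176.3]
contact_force: [-0.3, 1.1, -1.5]
gripper_width: 0.0558
gripper_force: 35.0
```

```bash
cat >> h.py <<'E'
def go(p):
    s=r.get_state();R=Rn.from_euler('xyz',s['eef_rot'],degrees=True).as_matrix()
    print(np.round(s['tcp_pos'],4),np.round(s['eef_rot'],1),'units',np.round(R.T@(np.array(p)-s['tcp_pos'])/.15,3))
E
python3 -c "
from h import *
go([.409,-.108,.195])"
```

```text
[0.5769 0.3274 0.2011] [179.8   0.2 176.3] units [ 0.931 -2.969  0.027]
```

Call:
play_rows --rows '[{"slide": [0.117,-0.371,0],"delta_rot": [0,0,0],"fingers": -1},{"slide": [0.117,-0.371,0],"delta_rot": [0,0,0],"fingers": -1},{"slide": [0.117,-0.371,0],"delta_rot": [0,0,0],"fingers": -1},{"slide": [0.117,-0.371,0],"delta_rot": [0,0,0],"fingers": -1},{"slide": [0.117,-0.371,0],"delta_rot": [0,0,0],"fingers": -1},{"slide": [0.117,-0.371,0],"delta_rot": [0,0,0],"fingers": -1},{"slide": [0.117,-0.371,0],"delta_rot": [0,0,0],"fingers": -1},{"slide": [0.117,-0.371,0],"delta_rot": [0,0,0],"fingers": -1}]'

```text
time_s: 15.2
tcp_pos: [0.4055, -0.1102, 0.1973]
eef_rot: [180.0, -0.1, 176.3]
contact_force: [1.4, -1.3, -1.2]
gripper_width: 0.0555
gripper_force: 35.0
```

Call:
play_rows --rows '[{"slide": [0,0,0],"delta_rot": [0,0,0],"fingers": -1},{"slide": [0,0,0.28],"delta_rot": [0,0,0],"fingers": -1},{"slide": [0,0,0.28],"delta_rot": [0,0,0],"fingers": -1},{"slide": [0,0,0.28],"delta_rot": [0,0,0],"fingers": -1},{"slide": [0,0,0.15],"delta_rot": [0,0,0],"fingers": -1},{"slide": [0,0,0],"delta_rot": [0,0,0],"fingers": -1}]'

```text
time_s: 15.95
tcp_pos: [0.4056, -0.1085, 0.0477]
eef_rot: [-179.9, -0.3, 176.3]
contact_force: [-0.5, 0.2, -1.2]
gripper_width: 0.0555
gripper_force: 35.0
```

```bash
python3 -c "
from h import *
go([.409,-.108,.0265])
print(r.get_state()['gripper_width'])"
```

```text
[ 0.4056 -0.1085  0.0477] [-179.9   -0.3  176.3] units [-0.023  0.005  0.141]
0.05548164643434523
```

Call:
play_rows --rows '[{"slide": [0,0,0.1],"delta_rot": [0,0,0],"fingers": -1},{"slide": [0,0,0.04],"delta_rot": [0,0,0],"fingers": -1},{"slide": [0,0,0],"delta_rot": [0,0,0],"fingers": 0.6},{"slide": [0,0,0],"delta_rot": [0,0,0],"fingers": 0.6},{"slide": [0,0,0],"delta_rot": [0,0,0],"fingers": 0.6},{"slide": [0,0,-0.2],"delta_rot": [0,0,0],"fingers": 0.6},{"slide": [0,0,-0.36],"delta_rot": [0,0,0],"fingers": 0.6},{"slide": [0,0,-0.36],"delta_rot": [0,0,0],"fingers": 1}]'

```text
time_s: 16.95
tcp_pos: [0.4068, -0.1089, 0.1685]
eef_rot: [-180.0, -0.0, 176.3]
contact_force: [1.3, 0.3, -1.1]
gripper_width: 0.0753
gripper_force: 0.0
```

Call:
play_rows --rows '[{"slide": [-0.14,-0.306,-0.3],"delta_rot": [0,0,0],"fingers": 1},{"slide": [-0.14,-0.306,-0.3],"delta_rot": [0,0,0],"fingers": 1},{"slide": [-0.14,-0.306,-0.3],"delta_rot": [0,0,0],"fingers": 1},{"slide": [0,0,0],"delta_rot": [0,0,0],"fingers": 1},{"slide": [0,0,0],"delta_rot": [0,0,0],"fingers": 1}]'

```text
time_s: 17.58
tcp_pos: [0.4566, -0.2394, 0.2909]
eef_rot: [180.0, -0.0, 176.3]
contact_force: [-0.4, 0.7, -0.8]
gripper_width: 0.0878
gripper_force: 0.0
```

```bash
python3 - <<'E'
from h import *
c=cap('wrist');save(c,'w4');s=r.get_state();print(s['tcp_pos'],s['eef_rot'])
cv2.imwrite('pics/w4v.png',cv2.resize(c['image'],(800,600),interpolation=cv2.INTER_CUBIC))
E
```

```text
[ 0.45635869 -0.23902188  0.29058965] [ 1.79966491e+02 -7.21168484e-02  1.76306200e+02]
```

View pics/w4v.png

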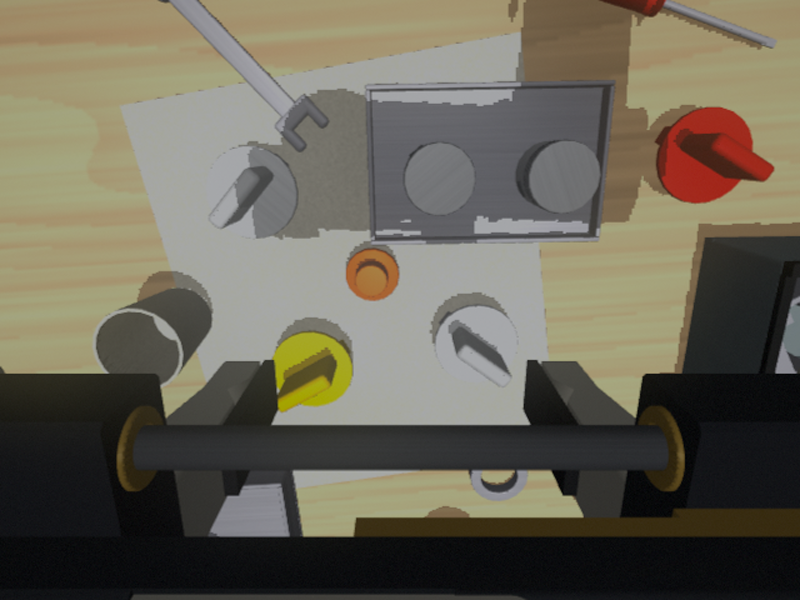

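Both pistons stand in the tray at (440,178) and (564,176). Hub A is at (475,345), hub B at (253,190). I'll rectify at the paddle-top plane to get the paddle directions.

```bash
python3 - <<'E'
from h import *
c=load('w4')
a=rect(c,.50,-.23,.10,.10,.08,4000);b=rect(c,.355,-.415,.10,.10,.08,4000)
for i in(a,b):
    for k in range(0,400,80):cv2.line(i,(k,0),(k,400),(0,0,255),1);cv2.line(i,(0,k),(400,k),(0,0,255),1)
cv2.imwrite('pics/r2.png',np.hstack([a,b]))
E
```

```text
(no output)
```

View pics/r2.png

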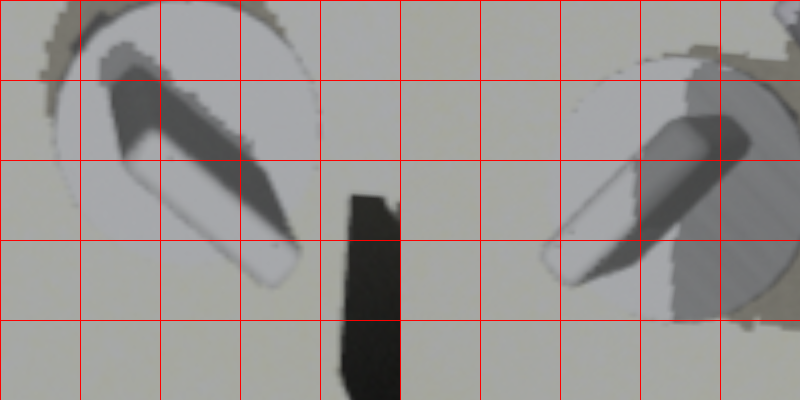

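```bash
python3 - <<'E'
from h import *
a=rect(load('w3'),.51,.06,.22,.11,.042,3600)[:300]
b=rect(load('w2'),.51,.17,.11,.11,.042,2700)[:297]
c=rect(load('w1'),.52,.28,.11,.11,.042,2700)[:297]
d=np.zeros((600,800,3),np.uint8);d[:300,:792]=a;d[300:597,:297]=b;d[300:597,400:697]=c
cv2.imwrite('pics/r3.png',d)
E
```

```text
(no output)
```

View pics/r3.png

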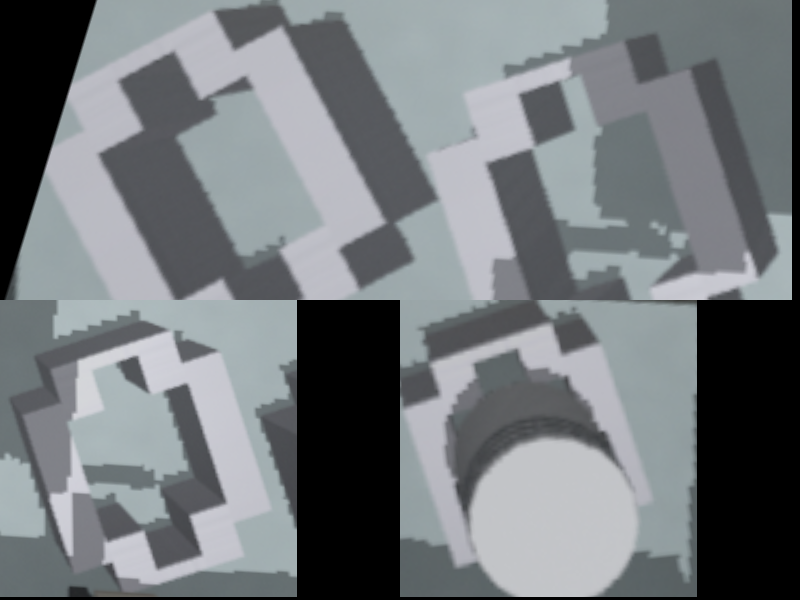

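From this I get the nest centres and slot angles: left (0.5635,0.1195) at about 27°, middle (0.570,0.2244) at about 17°, and right (0.576,0.329) at about 17°. The 105 mm spacing checks out. First I'll push the lid back towards its stop for clearance.

Call:
play_rows --rows '[{"slide": [-0.058,0.343,0],"delta_rot": [0,0,0],"fingers": -1},{"slide": [-0.058,0.343,0],"delta_rot": [0,0,0],"fingers": -1},{"slide": [-0.058,0.343,0],"delta_rot": [0,0,0],"fingers": -1},{"slide": [-0.058,0.343,0],"delta_rot": [0,0,0],"fingers": -1},{"slide": [-0.058,0.343,0],"delta_rot": [0,0,0],"fingers": -1},{"slide": [-0.058,0.343,0],"delta_rot": [0,0,0],"fingers": -1},{"slide": [-0.058,0.343,0],"delta_rot": [0,0,0],"fingers": -1},{"slide": [-0.058,0.343,0],"delta_rot": [0,0,0],"fingers": -1}]'

```text
time_s: 18.62
tcp_pos: [0.5519, 0.1691, 0.2908]
eef_rot: [-180.0, -0.0, 176.4]
contact_force: [0.8, 0.2, 0.4]
gripper_width: 0.0133
gripper_force: 0.0
```

Call:
play_rows --rows '[{"slide": [-0.058,0.343,0],"delta_rot": [0,0,0],"fingers": -1},{"slide": [-0.058,0.343,0],"delta_rot": [0,0,0],"fingers": -1},{"slide": [-0.058,0.343,0],"delta_rot": [0,0,0],"fingers": -1},{"slide": [-0.058,0.343,0],"delta_rot": [0,0,0],"fingers": -1},{"slide": [0,0,0.2],"delta_rot": [0,0,0],"fingers": -1},{"slide": [0,0,0.17],"delta_rot": [0,0,0],"fingers": -1},{"slide": [-0.15,0,0],"delta_rot": [0,0,0],"fingers": -1},{"slide": [-0.1,0,0],"delta_rot": [0,0,0],"fingers": -1}]'

```text
time_s: 19.62
tcp_pos: [0.6378, 0.3681, 0.2349]
eef_rot: [-179.9, -0.1, 176.4]
contact_force: [-0.0, 0.9, 0.8]
gripper_width: 0.0007
gripper_force: 0.0
```

```bash
python3 -c "
from h import *
go([.68,.37,.235])
a=cap('scene');save(a,'s3');cv2.imwrite('pics/s3c.png',cv2.resize(a['image'][200:470,200:440],(640,720))[:600])"
```

```text
[0.6378 0.3681 0.2349] [-1.799e+02 -1.000e-01  1.764e+02] units [-0.28   0.03  -0.001]
```

View pics/s3c.png

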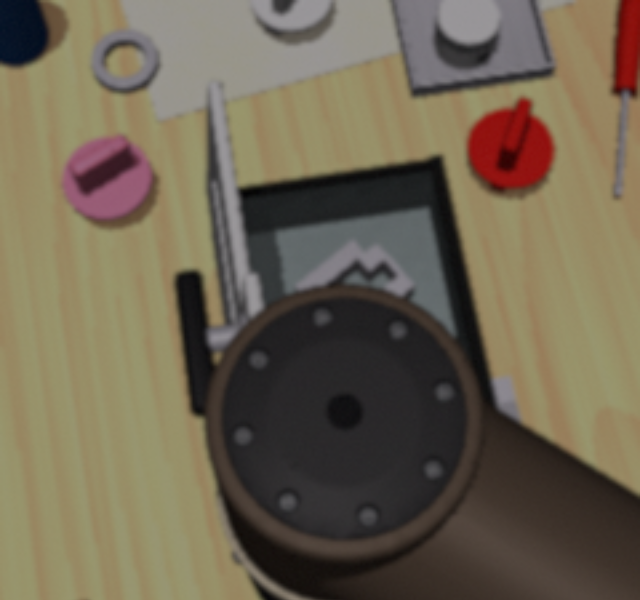

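The lid is still upright and the fingers have not reached it yet. I'll push gently.

Call:
play_rows --rows '[{"slide": [-0.05,0,0],"delta_rot": [0,0,0],"fingers": -1},{"slide": [-0.05,0,0],"delta_rot": [0,0,0],"fingers": -1},{"slide": [-0.05,0,0],"delta_rot": [0,0,0],"fingers": -1}]'

```text
time_s: 20.05
tcp_pos: [0.6609, 0.3665, 0.2363]
eef_rot: [180.0, 0.0, 176.3]
contact_force: [-3.5, 2.1, 2.6]
gripper_width: 0.0003
gripper_force: 1.9
```

Call:
play_rows --rows '[{"slide": [-0.04,0,0],"delta_rot": [0,0,0],"fingers": -1},{"slide": [-0.04,0,0],"delta_rot": [0,0,0],"fingers": -1}]'

```text
time_s: 20.3
tcp_pos: [0.6729, 0.3657, 0.2358]
eef_rot: [180.0, -0.0, 176.3]
contact_force: [-3.0, 3.4, 1.0]
gripper_width: 0.0001
gripper_force: 1.7
```

Call:
play_rows --rows '[{"slide": [-0.03,0,0],"delta_rot": [0,0,0],"fingers": -1}]'

```text
time_s: 20.42
tcp_pos: [0.6774, 0.3653, 0.2354]
eef_rot: [180.0, -0.0, 176.3]
contact_force: [-3.3, 2.3, -0.6]
gripper_width: 0.0006
gripper_force: 1.7
```

Call:
play_rows --rows '[{"slide": [-0.03,0,0],"delta_rot": [0,0,0],"fingers": -1},{"slide": [0.25,0,0],"delta_rot": [0,0,0],"fingers": -1},{"slide": [0.25,0,0],"delta_rot": [0,0,0],"fingers": -1},{"slide": [0,0,-0.35],"delta_rot": [0,0,0],"fingers": -1},{"slide": [0.012,-0.363,0],"delta_rot": [0,0,0],"fingers": 0},{"slide": [0.012,-0.363,0],"delta_rot": [0,0,0],"fingers": 0},{"slide": [0.012,-0.363,0],"delta_rot": [0,0,0],"fingers": 0},{"slide": [0.012,-0.363,0],"delta_rot": [0,0,0],"fingers": 0}]'

```text
time_s: 21.42
tcp_pos: [0.5862, 0.1502, 0.289]
eef_rot: [-180.0, 0.1, 176.3]
contact_force: [-0.4, -0.1, 0.2]
gripper_width: 0.035
gripper_force: 0.0
```

Call:
play_rows --rows '[{"slide": [0.012,-0.363,0],"delta_rot": [0,0,0],"fingers": 0},{"slide": [0.012,-0.363,0],"delta_rot": [0,0,0],"fingers": 0},{"slide": [0.012,-0.363,0],"delta_rot": [0,0,0],"fingers": 0},{"slide": [0.012,-0.363,0],"delta_rot": [0,0,0],"fingers": 0},{"slide": [0.012,-0.363,0],"delta_rot": [0,0,0],"fingers": 0},{"slide": [0.012,-0.363,0],"delta_rot": [0,0,0],"fingers": 0},{"slide": [0,0,0],"delta_rot": [0,0,-1],"fingers": 0},{"slide": [0,0,0],"delta_rot": [0,0,-1],"fingers": 0}]'

```text
time_s: 22.42
tcp_pos: [0.554, -0.1748, 0.2888]
eef_rot: [-179.9, 0.0, -174.5]
contact_force: [0.4, 1.3, 0.9]
gripper_width: 0.0434
gripper_force: 0.0
```

Call:
play_rows --rows '[{"slide": [0,0,0],"delta_rot": [0,0,-1],"fingers": 0},{"slide": [0,0,0],"delta_rot": [0,0,-1],"fingers": 0},{"slide": [0,0,0],"delta_rot": [0,0,-1],"fingers": 0},{"slide": [0,0,0],"delta_rot": [0,0,-1],"fingers": 0},{"slide": [0,0,0],"delta_rot": [0,0,-1],"fingers": 0},{"slide": [0,0,0],"delta_rot": [0,0,-1],"fingers": 0},{"slide": [0,0,0],"delta_rot": [0,0,-1],"fingers": 0},{"slide": [0,0,0],"delta_rot": [0,0,-1],"fingers": 0}]'

```text
time_s: 23.42
tcp_pos: [0.5543, -0.1737, 0.2888]
eef_rot: [-179.9, -0.0, -137.7]
contact_force: [0.5, -0.3, 1.0]
gripper_width: 0.0439
gripper_force: 0.0
```

Call:
play_rows --rows '[{"slide": [0,0,0],"delta_rot": [0,0,-1],"fingers": 0},{"slide": [0,0,0],"delta_rot": [0,0,-0.8],"fingers": 0},{"slide": [0,0,0],"delta_rot": [0,0,0],"fingers": 0}]'

```text
time_s: 23.8
tcp_pos: [0.5542, -0.1735, 0.2888]
eef_rot: [-179.9, -0.0, -129.6]
contact_force: [-0.2, -0.9, 0.5]
gripper_width: 0.0439
gripper_force: 0.0
```

```bash
python3 - <<'E'
from h import *
go([.5518,-.177,.15])
c=cap('wrist');save(c,'w5');a=cap('scene');save(a,'s4')
z=load('s2')['image'];d=cv2.absdiff(a['image'],z)
print('hubB change', d[105:150,330:375].mean(), 'hubA proj wrist',proj(c,[[.5518,-.177,.08]]), proj(a,[[.4063,-.3589,.08],[.5518,-.177,.08]]))
t=rect(c,.50,-.23,.10,.10,.08,3000)
hb=cv2.resize(a['image'][90:240,270:420],(500,500),interpolation=cv2.INTER_CUBIC)
m=np.zeros((500,800,3),np.uint8);m[:300,:300]=t;m[:,300:]=hb;cv2.imwrite('pics/m4.png',m)
E
```

```text
[ 0.5542 -0.1735  0.2888] [-179.9   -0.  -129.6] units [ 0.028 -0.001  0.925]
hubB change 73.20164609053498 hubA proj wrist [[320.13367659 201.10466615]] [[351.32943489 114.7240649 ]
 [309.12649503 186.10072157]]
```

View pics/m4.png

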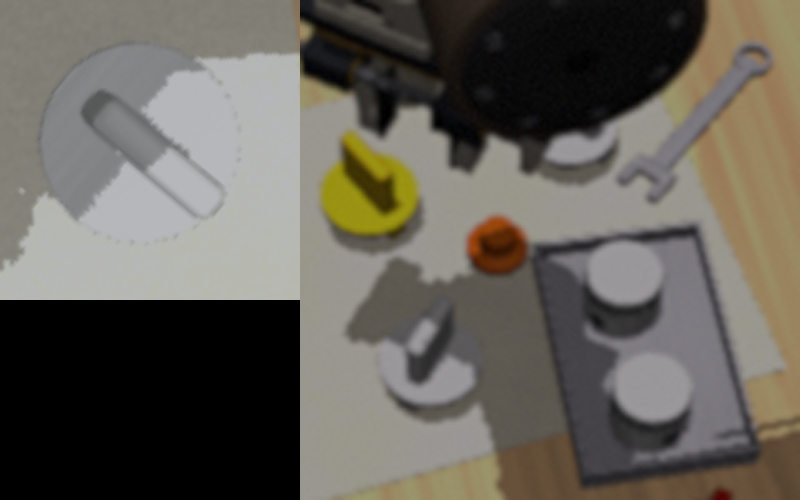

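The paddle's centre is where it was measured, (0.551,-0.178), and both pistons sit in the tray. I'll grasp hub A.

Call:
play_rows --rows '[{"slide": [0.028,0,0.35],"delta_rot": [0,0,0],"fingers": 0},{"slide": [0,0,0.35],"delta_rot": [0,0,0],"fingers": 0},{"slide": [0,0,0.35],"delta_rot": [0,0,0],"fingers": 0},{"slide": [0,0,0.35],"delta_rot": [0,0,0],"fingers": 0},{"slide": [0,0,0.23],"delta_rot": [0,0,0],"fingers": 0},{"slide": [0,0,0],"delta_rot": [0,0,0],"fingers": -1},{"slide": [0,0,0],"delta_rot": [0,0,0],"fingers": -1},{"slide": [0,0,0],"delta_rot": [0,0,0],"fingers": -1}]' --squeeze 45

```text
time_s: 24.9
tcp_pos: [0.5528, -0.176, 0.0459]
eef_rot: [-179.8, 0.1, -129.6]
contact_force: [0.4, -0.6, -0.4]
gripper_width: 0.0191
gripper_force: 0.0
```

Call:
play_rows --rows '[{"slide": [0,0,0],"delta_rot": [0,0,0],"fingers": -1},{"slide": [0,0,0],"delta_rot": [0,0,0],"fingers": -1},{"slide": [0,0,-0.1],"delta_rot": [0,0,0],"fingers": -1},{"slide": [0,0,-0.3],"delta_rot": [0,0,0],"fingers": -1},{"slide": [0,0,-0.3],"delta_rot": [0,0,0],"fingers": -1},{"slide": [0,0,-0.3],"delta_rot": [0,0,0],"fingers": -1},{"slide": [0,0,-0.2],"delta_rot": [0,0,0],"fingers": -1},{"slide": [0,0,0],"delta_rot": [0,0,0],"fingers": -1}]'

```text
time_s: 25.9
tcp_pos: [0.5523, -0.176, 0.2272]
eef_rot: [-179.8, 0.2, -129.6]
contact_force: [0.5, -0.6, -3.4]
gripper_width: 0.0135
gripper_force: 45.0
```

```bash
python3 - <<'E'
from h import *
go([.570,.2244,.19])
E
```

```text
[ 0.5523 -0.176   0.2272] [-179.8    0.2 -129.6] units [-2.131  1.611  0.248]
```

```bash
python3 - <<'E'
from h import *
c=r.capture('wrist');T=np.linalg.inv(np.array(c['T_tool_cam']))
def pt(X):
    p=T@np.r_[X,1];return c['fx']*p[0]/p[2]+c['cx'],c['fy']*p[1]/p[2]+c['cy']
cv2.imwrite('pics/w6.png',c['image'])
for dx in(-.004,0,.004): print(dx,'flange',np.round(pt([.038+dx,0,.0139]),1),'padtop',np.round(pt([.026+dx,0,-.0341]),1),'padtop back',np.round(pt([-.026+dx,0,-.0341]),1))
g=cv2.cvtColor(c['image'],cv2.COLOR_BGR2GRAY)
for k in(310,320,330): print(k,' '.join(f'{v}' for v in g[90:320:2,k]))
E
```

```text
-0.004 flange [320.9 225.1] padtop [321.3 295.6] padtop back [321.1 419.6]
0 flange [320.9 216.4] padtop [321.3 284.9] padtop back [321.1 411. ]
0.004 flange [320.9 207.7] padtop [321.3 274. ] padtop back [321.1 402.2]
310 76 92 96 97 96 95 93 116 137 139 138 135 138 137 138 138 138 139 136 136 136 137 141 138 139 141 137 136 136 136 138 137 137 136 137 139 136 136 138 141 135 136 137 137 135 135 138 137 139 136 137 137 140 138 138 137 136 138 181 194 190 85 88 101 142 143 139 136 137 139 140 140 141 141 139 141 140 140 110 90 90 90 90 90 89 89 90 86 89 89 89 88 88 90 90 86 96 108 121 126 126 127 126 126 126 126 125 126 126 126 125 125 125 125 125
320 78 79 94 94 95 94 94 97 137 135 132 137 135 136 138 136 138 136 135 136 139 137 142 138 140 140 137 138 136 139 139 139 137 139 139 138 140 137 136 139 138 137 136 133 138 137 136 131 134 135 136 139 135 136 136 137 135 137 138 135 133 84 85 100 144 143 138 137 136 138 139 140 141 142 140 140 140 134 92 93 93 93 91 93 94 89 92 92 92 92 91 92 92 88 91 92 102 110 122 127 129 131 133 135 135 134 135 134 135 135 135 135 135 135 134
330 96 96 95 94 93 89 135 135 135 132 137 134 136 136 136 135 139 137 136 136 136 137 139 138 140 140 138 134 135 133 136 136 139 137 139 135 137 137 134 135 134 137 136 135 137 138 137 136 136 136 138 137 137 134 139 137 137 136 134 136 135 83 84 100 145 143 138 137 137 139 139 140 140 142 141 139 139 140 111 92 92 91 92 92 89 91 90 91 92 90 91 92 88 91 92 89 100 111 122 129 130 132 134 134 134 134 134 134 134 133 133 133 132 133 132
```

Call:
play_rows --rows '[{"slide": [-0.268,0.201,0],"delta_rot": [0,0,0],"fingers": -1},{"slide": [-0.268,0.201,0],"delta_rot": [0,0,0],"fingers": -1},{"slide": [-0.268,0.201,0],"delta_rot": [0,0,0],"fingers": -1},{"slide": [-0.268,0.201,0],"delta_rot": [0,0,0],"fingers": -1},{"slide": [-0.268,0.201,0],"delta_rot": [0,0,0],"fingers": -1},{"slide": [-0.268,0.201,0],"delta_rot": [0,0,0],"fingers": -1},{"slide": [-0.268,0.201,0],"delta_rot": [0,0,0],"fingers": -1},{"slide": [-0.268,0.201,0],"delta_rot": [0,0,0],"fingers": -1}]'

```text
time_s: 26.95
tcp_pos: [0.5693, 0.2269, 0.2221]
eef_rot: [179.9, -0.2, -129.6]
contact_force: [1.3, -1.2, -2.0]
gripper_width: 0.0134
gripper_force: 45.0
```

Call:
play_rows --rows '[{"slide": [0,0,0],"delta_rot": [0,0,1],"fingers": -1},{"slide": [0,0,0],"delta_rot": [0,0,1],"fingers": -1},{"slide": [0,0,0],"delta_rot": [0,0,1],"fingers": -1},{"slide": [0,0,0],"delta_rot": [0,0,1],"fingers": -1},{"slide": [0,0,0],"delta_rot": [0,0,1],"fingers": -1},{"slide": [0,0,0],"delta_rot": [0,0,1],"fingers": -1},{"slide": [0,0,0],"delta_rot": [0,0,1],"fingers": -1},{"slide": [0,0,0],"delta_rot": [0,0,0.24],"fingers": -1}]'

```text
time_s: 27.95
tcp_pos: [0.5696, 0.2252, 0.2222]
eef_rot: [-180.0, -0.2, -162.8]
contact_force: [0.6, -0.1, -3.8]
gripper_width: 0.0137
gripper_force: 45.0
```

Call:
play_rows --rows '[{"slide": [0,0,0],"delta_rot": [0,0,0],"fingers": -1},{"slide": [0,0,0],"delta_rot": [0,0,0],"fingers": -1}]'

```text
time_s: 28.2
tcp_pos: [0.5703, 0.2256, 0.2235]
eef_rot: [-180.0, -0.0, -162.7]
contact_force: [1.0, -0.7, -2.4]
gripper_width: 0.0136
gripper_force: 45.0
```

```bash
python3 - <<'E'
from h import *
go([.571,.2256,.09]);s=r.get_state();print(s['gripper_width'],s['contact_force'],s['moment'])
E
```

```text
[0.5703 0.2256 0.2235] [-180.    -0.  -162.7] units [-0.005 -0.001  0.89 ]
0.013612357719841539 [ 0.98011251 -0.68418821 -2.39510638] [ 0.09409756 -0.14002553  0.0106432 ]
```

Call:
play_rows --rows '[{"slide": [-0.005,0,0.3],"delta_rot": [0,0,0],"fingers": -1},{"slide": [0,0,0.3],"delta_rot": [0,0,0],"fingers": -1},{"slide": [0,0,0.2],"delta_rot": [0,0,0],"fingers": -1},{"slide": [0,0,0.05],"delta_rot": [0,0,0],"fingers": -1},{"slide": [0,0,0],"delta_rot": [0,0,0],"fingers": -1}]'

```text
time_s: 28.82
tcp_pos: [0.5716, 0.226, 0.0968]
eef_rot: [-180.0, 0.0, -162.7]
contact_force: [-0.9, 0.3, -2.1]
gripper_width: 0.0136
gripper_force: 45.0
```

Call:
play_rows --rows '[{"slide": [0,0,0.03],"delta_rot": [0,0,0],"fingers": -1},{"slide": [0,0,0.03],"delta_rot": [0,0,0],"fingers": -1},{"slide": [0,0,0.03],"delta_rot": [0,0,0],"fingers": -1}]'

```text
time_s: 29.2
tcp_pos: [0.5714, 0.226, 0.0831]
eef_rot: [180.0, 0.1, -162.8]
contact_force: [-0.1, 0.8, -2.7]
gripper_width: 0.0138
gripper_force: 45.0
```

Call:
play_rows --rows '[{"slide": [0,0,0.03],"delta_rot": [0,0,0],"fingers": -1},{"slide": [0,0,0],"delta_rot": [0,0,0],"fingers": -1}]'

```text
time_s: 29.45
tcp_pos: [0.5709, 0.2257, 0.0779]
eef_rot: [-180.0, -0.0, -162.8]
contact_force: [0.1, 0.2, -1.9]
gripper_width: 0.0137
gripper_force: 45.0
```

Call:
play_rows --rows '[{"slide": [0,0,0.03],"delta_rot": [0,0,0],"fingers": -1},{"slide": [0,0,0.02],"delta_rot": [0,0,0],"fingers": -1}]'

```text
time_s: 29.7
tcp_pos: [0.5711, 0.2259, 0.0705]
eef_rot: [-180.0, -0.0, -162.8]
contact_force: [-0.2, -0.3, -2.8]
gripper_width: 0.0137
gripper_force: 45.0
```

Call:
play_rows --rows '[{"slide": [0,0,0.02],"delta_rot": [0,0,0],"fingers": -1},{"slide": [0,0,0.02],"delta_rot": [0,0,0],"fingers": -1}]'

```text
time_s: 29.95
tcp_pos: [0.5712, 0.2259, 0.0646]
eef_rot: [-180.0, 0.0, -162.8]
contact_force: [-0.1, 0.1, -2.0]
gripper_width: 0.0136
gripper_force: 45.0
```

Call:
play_rows --rows '[{"slide": [0,0,0.013],"delta_rot": [0,0,0],"fingers": -1},{"slide": [0,0,0],"delta_rot": [0,0,0],"fingers": -1}]'

```text
time_s: 30.2
tcp_pos: [0.5711, 0.2258, 0.0627]
eef_rot: [-180.0, -0.0, -162.8]
contact_force: [-0.3, 0.2, -2.5]
gripper_width: 0.0137
gripper_force: 45.0
```

Call:
play_rows --rows '[{"slide": [0,0,0.012],"delta_rot": [0,0,0],"fingers": -1},{"slide": [0,0,0],"delta_rot": [0,0,0],"fingers": -1}]'

```text
time_s: 30.45
tcp_pos: [0.5715, 0.226, 0.0616]
eef_rot: [180.0, 0.0, -162.8]
contact_force: [-0.2, -1.0, 0.3]
gripper_width: 0.0135
gripper_force: 45.0
```

Call:
play_rows --rows '[{"slide": [0,0,0],"delta_rot": [0,0,0],"fingers": -0.4},{"slide": [0,0,0],"delta_rot": [0,0,0],"fingers": -0.4},{"slide": [0,0,0],"delta_rot": [0,0,0],"fingers": -0.1},{"slide": [0,0,-0.1],"delta_rot": [0,0,0],"fingers": -0.1},{"slide": [0,0,-0.3],"delta_rot": [0,0,0],"fingers": -0.1},{"slide": [0,0,-0.3],"delta_rot": [0,0,0],"fingers": 0},{"slide": [0,0,-0.3],"delta_rot": [0,0,0],"fingers": 0},{"slide": [0,0,0],"delta_rot": [0,0,0],"fingers": 0}]'

```text
time_s: 31.45
tcp_pos: [0.5733, 0.227, 0.2168]
eef_rot: [179.9, 0.5, -162.7]
contact_force: [0.4, -0.6, -0.7]
gripper_width: 0.0434
gripper_force: 0.0
```

```bash
python3 - <<'E'
from h import *
go([.4063+.001,-.3589+.0012,.20])
c=cap('wrist');save(c,'w7')
# hub top expected at z .096 home (.108 riding) : edges of paddle top end near camera, along column through axis
a=np.radians(-162.8);u=np.array([np.cos(a),np.sin(a)]);v=np.array([-u[1],u[0]])
for zb in(.016,.028):
  for o in(.0,):
    P=np.array([.5711,.2258]);print(zb,'paddle end',proj(c,[[*(P+.026*u),zb+.08]]),'back',proj(c,[[*(P-.026*u),zb+.08]]),'flange',proj(c,[[*(P+.038*u),zb+.032]]))
g=cv2.cvtColor(c['image'],cv2.COLOR_BGR2GRAY)
print(g[150:290:2,321])
E
```

```text
[0.5733 0.227  0.2168] [ 179.9    0.5 -162.7] units [ 2.214 -3.394  0.086]
0.016 paddle end [[319.44105991 191.44021804]] back [[319.37326869 259.93254498]] flange [[319.36055625 165.7263666 ]]
0.028 paddle end [[319.46948035 194.79091719]] back [[319.39739789 265.83591422]] flange [[319.38219652 167.68335691]]
[117 113  92 121 139 139 128 118 121 167 161 160 163 165 166 164 123 112
 112 112 114 134 154 159 163 164 163 163 164 164 163 163 164 164 163 164
 164 164 163 163 163 163 163 180 220 219 219 220 219 220 219 219 220 218
 195 187 186 185 184 183 183 183 183 183 183 178 118 117 117 116]
```

```bash
python3 - <<'E'
from h import *
a=cap('scene');save(a,'s5');z=load('scene0')['image']
for n,(x,y) in dict(hubB=(351,125),yellow=(291,148)).items():
    t=cv2.cvtColor(z[y-22:y+22,x-22:x+22],cv2.COLOR_BGR2GRAY);im=cv2.cvtColor(a['image'][y-60:y+60,x-60:x+60],cv2.COLOR_BGR2GRAY)
    m=cv2.matchTemplate(im,t,cv2.TM_CCOEFF_NORMED);print(n,cv2.minMaxLoc(m)[1::2],'0 shift=38,38')
E
```

```text
hubB (0.9996716976165771, (38, 38)) 0 shift=38,38
yellow (0.999599039554596, (38, 38)) 0 shift=38,38
```

Call:
play_rows --rows '[{"slide": [0.201,-0.308,-0.06],"delta_rot": [0,0,0],"fingers": 0},{"slide": [0.201,-0.308,-0.06],"delta_rot": [0,0,0],"fingers": 0},{"slide": [0.201,-0.308,-0.06],"delta_rot": [0,0,0],"fingers": 0},{"slide": [0.201,-0.308,-0.06],"delta_rot": [0,0,0],"fingers": 0},{"slide": [0.201,-0.308,-0.06],"delta_rot": [0,0,0],"fingers": 0},{"slide": [0.201,-0.308,-0.06],"delta_rot": [0,0,0],"fingers": 0},{"slide": [0.201,-0.308,-0.06],"delta_rot": [0,0,0],"fingers": 0},{"slide": [0.201,-0.308,-0.06],"delta_rot": [0,0,0],"fingers": 0}]'

```text
time_s: 32.55
tcp_pos: [0.4489, -0.2, 0.2826]
eef_rot: [180.0, -0.1, -162.8]
contact_force: [1.9, 0.0, -0.3]
gripper_width: 0.0437
gripper_force: 0.0
```

Call:
play_rows --rows '[{"slide": [0.201,-0.308,0],"delta_rot": [0,0,0],"fingers": 0},{"slide": [0.201,-0.308,0],"delta_rot": [0,0,0],"fingers": 0},{"slide": [0.201,-0.308,0],"delta_rot": [0,0,0],"fingers": 0},{"slide": [0,0,0],"delta_rot": [0,0,1],"fingers": 0},{"slide": [0,0,0],"delta_rot": [0,0,1],"fingers": 0},{"slide": [0,0,0],"delta_rot": [0,0,1],"fingers": 0},{"slide": [0,0,0],"delta_rot": [0,0,1],"fingers": 0},{"slide": [0,0,0],"delta_rot": [0,0,1],"fingers": 0}]'

```text
time_s: 33.55
tcp_pos: [0.4043, -0.3574, 0.2819]
eef_rot: [180.0, -0.1, 174.1]
contact_force: [-0.2, -0.9, 0.2]
gripper_width: 0.0441
gripper_force: 0.0
```

Call:
play_rows --rows '[{"slide": [0,0,0],"delta_rot": [0,0,1],"fingers": 0},{"slide": [0,0,0],"delta_rot": [0,0,1],"fingers": 0},{"slide": [0,0,0],"delta_rot": [0,0,1],"fingers": 0},{"slide": [0,0,0],"delta_rot": [0,0,1],"fingers": 0},{"slide": [0,0,0],"delta_rot": [0,0,1],"fingers": 0},{"slide": [0,0,0],"delta_rot": [0,0,1],"fingers": 0},{"slide": [0,0,0],"delta_rot": [0,0,1],"fingers": 0},{"slide": [0,0,0],"delta_rot": [0,0,1],"fingers": 0}]'

```text
time_s: 34.55
tcp_pos: [0.4043, -0.3574, 0.2819]
eef_rot: [-180.0, -0.1, 137.5]
contact_force: [0.5, -0.4, -0.1]
gripper_width: 0.0439
gripper_force: 0.0
```

Call:
play_rows --rows '[{"slide": [0,0,0],"delta_rot": [0,0,0.7],"fingers": 0},{"slide": [0,0,0],"delta_rot": [0,0,0],"fingers": 0}]'

```text
time_s: 34.8
tcp_pos: [0.4044, -0.3575, 0.2821]
eef_rot: [-180.0, -0.1, 134.4]
contact_force: [0.2, -0.0, 0.2]
gripper_width: 0.0437
gripper_force: 0.0
```

```bash
python3 - <<'E'
from h import *
go([.4073,-.3577,.043]);c=cap('wrist');save(c,'w8')
a=rect(load('w4'),.36,-.405,.09,.09,.08,2000)
im=rect(c,.32,-.445,.17,.17,.08,2000);save(c,'w8')
g=lambda i:cv2.cvtColor(i,cv2.COLOR_BGR2GRAY)
print(cv2.minMaxLoc(cv2.matchTemplate(g(im),g(a),cv2.TM_CCOEFF_NORMED))[1::2],'0=80,80',proj(c,[[.4063,-.3589,.08]]))
# paddle profile in image: project points across/along
th=np.radians(-45.5);u=np.array([np.cos(th),np.sin(th)]);v=np.array([-u[1],u[0]]);P=np.array([.4063,-.3589])
G=g(c['image'])
for n,d in(('along',u),('across',v)):
    q=[proj(c,[[*(P+t*d),.08]])[0] for t in np.arange(-.05,.051,.002)]
    print(n,[int(G[int(round(y)),int(round(x))]) if 0<=y<480 and 0<=x<640 else -1 for x,y in q])
E
```

```text
[ 0.4044 -0.3575  0.2821] [-1.800e+02 -1.000e-01  1.344e+02] units [-0.018  0.014  1.594]
(0.5468323826789856, (39, 82)) 0=80,80 [[320.49111762 209.66066228]]
along [122, 122, 122, 118, 129, 129, 130, 132, 129, 122, 81, 83, 91, 116, 124, 127, 127, 127, 127, 127, 127, 127, 127, 127, 127, 127, 126, 126, 126, 126, 126, 126, 126, 126, 126, 126, 126, 113, 156, 178, 178, 177, 178, 178, 178, 178, 178, 178, 178, 178, 178]
across [122, 124, 124, 123, 124, 123, 125, 125, 125, 121, 128, 127, 128, 128, 128, 128, 128, 127, 128, 127, 128, 110, 119, 127, 128, 127, 118, 107, 113, 127, 126, 127, 126, 126, 126, 126, 125, 126, 126, 126, 120, 125, 126, 125, 126, 172, 178, 177, 177, 177, 178]
```

Hub B is still where it was measured: edge profiles centre it to about 2 mm at −45.5°. Grasping.

Call:
play_rows --rows '[{"slide": [-0.01,0,0.35],"delta_rot": [0,0,0],"fingers": 0},{"slide": [0,0,0.35],"delta_rot": [0,0,0],"fingers": 0},{"slide": [0,0,0.35],"delta_rot": [0,0,0],"fingers": 0},{"slide": [0,0,0.35],"delta_rot": [0,0,0],"fingers": 0},{"slide": [0,0,0.18],"delta_rot": [0,0,0],"fingers": 0},{"slide": [0,0,0],"delta_rot": [0,0,0],"fingers": -1},{"slide": [0,0,0],"delta_rot": [0,0,0],"fingers": -1},{"slide": [0,0,0],"delta_rot": [0,0,0],"fingers": -1}]'

```text
time_s: 35.85
tcp_pos: [0.4069, -0.3592, 0.0477]
eef_rot: [179.9, 0.1, 134.5]
contact_force: [0.2, 0.4, 0.1]
gripper_width: 0.0192
gripper_force: 0.0
```

Call:
play_rows --rows '[{"slide": [0,0,0],"delta_rot": [0,0,0],"fingers": -1},{"slide": [0,0,0],"delta_rot": [0,0,0],"fingers": -1}]'

```text
time_s: 36.1
tcp_pos: [0.4066, -0.3591, 0.0472]
eef_rot: [180.0, 0.1, 134.4]
contact_force: [-0.9, 1.2, 7.0]
gripper_width: 0.0138
gripper_force: 45.0
```

Call:
play_rows --rows '[{"slide": [0,0,-0.1],"delta_rot": [0,0,0],"fingers": -1},{"slide": [0,0,-0.3],"delta_rot": [0,0,0],"fingers": -1},{"slide": [0,0,-0.3],"delta_rot": [0,0,0],"fingers": -1},{"slide": [0,0,-0.3],"delta_rot": [0,0,0],"fingers": -1},{"slide": [0,0,-0.2],"delta_rot": [0,0,0],"fingers": -1},{"slide": [0,0,0],"delta_rot": [0,0,0],"fingers": -1}]'

```text
time_s: 36.85
tcp_pos: [0.4069, -0.3593, 0.2294]
eef_rot: [179.9, 0.3, 134.4]
contact_force: [0.9, -0.1, -3.6]
gripper_width: 0.0133
gripper_force: 45.0
```

```bash
python3 - <<'E'
from h import *
go([.5645,.1207,.225])
c=r.capture('wrist');T=np.linalg.inv(np.array(c['T_tool_cam']))
def pt(X):
    p=T@np.r_[X,1];return c['fx']*p[0]/p[2]+c['cx'],c['fy']*p[1]/p[2]+c['cy']
for dx in(-.004,0,.004): print(dx,'flange',np.round(pt([.038+dx,0,.0139])[1],1),'padtop',np.round(pt([.026+dx,0,-.0341])[1],1))
g=cv2.cvtColor(c['image'],cv2.COLOR_BGR2GRAY)
for k in(314,326): print(k,g[196:304:2,k])
a=cap('scene');z=load('s5')
E
```

```text
[ 0.4069 -0.3593  0.2294] [179.9   0.3 134.4] units [1.549 2.991 0.027]
-0.004 flange 224.1 padtop 294.3
0 flange 215.4 padtop 283.5
0.004 flange 206.7 padtop 272.6
314 [131 132 131 131 131 131 132  99  78  92 130 143 137 135 138 137 138 140
 139 138 136 136 137 129  88  88  88  89  88  87  85  87  88  88  87  87
  88  87  85  87  86  88 102 113 123 126 128 130 132 132 132 133 132 132]
326 [132 132 134 136 134 131 134 100  78  92 125 143 137 136 136 138 138 139
 138 139 136 136 137 127  87  86  87  86  87  86  86  86  85  87  87  86
  86  85  86  84  86  91 102 112 119 120 123 125 128 129 129 129 129 129]
```

Call:
play_rows --rows '[{"slide": [0.155,0.299,0],"delta_rot": [0,0,0],"fingers": -1},{"slide": [0.155,0.299,0],"delta_rot": [0,0,0],"fingers": -1},{"slide": [0.155,0.299,0],"delta_rot": [0,0,0],"fingers": -1},{"slide": [0.155,0.299,0],"delta_rot": [0,0,0],"fingers": -1},{"slide": [0.155,0.299,0],"delta_rot": [0,0,0],"fingers": -1},{"slide": [0.155,0.299,0],"delta_rot": [0,0,0],"fingers": -1},{"slide": [0.155,0.299,0],"delta_rot": [0,0,0],"fingers": -1},{"slide": [0.155,0.299,0],"delta_rot": [0,0,0],"fingers": -1}]'

```text
time_s: 37.95
tcp_pos: [0.5313, 0.0267, 0.2246]
eef_rot: [-179.9, -0.1, 134.4]
contact_force: [2.1, 0.6, -1.9]
gripper_width: 0.0136
gripper_force: 45.0
```

Call:
play_rows --rows '[{"slide": [0.155,0.299,0],"delta_rot": [0,0,0],"fingers": -1},{"slide": [0.155,0.299,0],"delta_rot": [0,0,0],"fingers": -1},{"slide": [0,0,0],"delta_rot": [0,0,-1],"fingers": -1},{"slide": [0,0,0],"delta_rot": [0,0,-1],"fingers": -1},{"slide": [0,0,0],"delta_rot": [0,0,-1],"fingers": -1},{"slide": [0,0,0],"delta_rot": [0,0,-1],"fingers": -1},{"slide": [0,0,0],"delta_rot": [0,0,-1],"fingers": -1},{"slide": [0,0,0],"delta_rot": [0,0,-1],"fingers": -1}]'

```text
time_s: 38.95
tcp_pos: [0.5625, 0.1208, 0.2242]
eef_rot: [-179.9, -0.1, 162.1]
contact_force: [0.2, -0.9, -2.7]
gripper_width: 0.0136
gripper_force: 45.0
```

Call:
play_rows --rows '[{"slide": [0,0,0],"delta_rot": [0,0,-1],"fingers": -1},{"slide": [0,0,0],"delta_rot": [0,0,-1],"fingers": -1},{"slide": [0,0,0],"delta_rot": [0,0,-1],"fingers": -1},{"slide": [0,0,0],"delta_rot": [0,0,-1],"fingers": -1},{"slide": [0,0,0],"delta_rot": [0,0,-1],"fingers": -1},{"slide": [0,0,0],"delta_rot": [0,0,-1],"fingers": -1},{"slide": [0,0,0],"delta_rot": [0,0,-1],"fingers": -1},{"slide": [0,0,0],"delta_rot": [0,0,-1],"fingers": -1}]'

```text
time_s: 39.95
tcp_pos: [0.5625, 0.1208, 0.2243]
eef_rot: [-180.0, -0.2, -161.3]
contact_force: [0.2, 0.5, -1.9]
gripper_width: 0.0139
gripper_force: 45.0
```

Call:
play_rows --rows '[{"slide": [0,0,0],"delta_rot": [0,0,-1],"fingers": -1},{"slide": [0,0,0],"delta_rot": [0,0,-0.85],"fingers": -1},{"slide": [0,0,0],"delta_rot": [0,0,0],"fingers": -1},{"slide": [0,0,0],"delta_rot": [0,0,0],"fingers": -1}]'

```text
time_s: 40.45
tcp_pos: [0.5631, 0.121, 0.2252]
eef_rot: [180.0, -0.1, -153.0]
contact_force: [1.1, -0.0, -2.4]
gripper_width: 0.0138
gripper_force: 45.0
```

```bash
python3 - <<'E'
from h import *
go([.5645,.1207,.10]);s=r.get_state();print(s['gripper_width'],s['gripper_force'],s['contact_force'])
# lid angle check: lid edge in side view vs first
c=r.capture('wrist');T=np.linalg.inv(np.array(c['T_tool_cam']))
g=cv2.cvtColor(c['image'],cv2.COLOR_BGR2GRAY)
for k in(314,326): print(k,g[196:304:2,k])
E
```

```text
[0.5631 0.121  0.2252] [ 1.80e+02 -1.00e-01 -1.53e+02] units [-0.009 -0.007  0.835]
0.0138268278298628 44.980042576789856 [ 1.05137345 -0.04060851 -2.36533837]
314 [110 110 110 111 111 111 111  98  91 107 151 163 156 155 156 157 158 158
 159 158 154 156 156 149 105 106 105 106 106 105 103 105 106 106 105 104
 106 105 103 106 104 106 122 134 145 147 149 150 151 152 152 152 152 151]
326 [112 112 112 112 111 111 111  98  89 107 149 163 156 155 156 156 158 158
 159 158 156 155 156 149 106 105 106 105 106 106 106 104 102 106 107 106
 106 106 106 104 105 112 123 134 142 142 145 147 151 151 151 151 150 150]
```

Call:
play_rows --rows '[{"slide": [-0.004,-0.004,0.3],"delta_rot": [0,0,0],"fingers": -1},{"slide": [0,0,0.3],"delta_rot": [0,0,0],"fingers": -1},{"slide": [0,0,0.2],"delta_rot": [0,0,0],"fingers": -1},{"slide": [0,0,0.03],"delta_rot": [0,0,0],"fingers": -1},{"slide": [0,0,0.03],"delta_rot": [0,0,0],"fingers": -1},{"slide": [0,0,0],"delta_rot": [0,0,0],"fingers": -1}]'

```text
time_s: 41.25
tcp_pos: [0.565, 0.1213, 0.0982]
eef_rot: [-180.0, 0.1, -152.9]
contact_force: [0.1, 0.9, -2.6]
gripper_width: 0.0135
gripper_force: 45.0
```

Call:
play_rows --rows '[{"slide": [0,0,0.03],"delta_rot": [0,0,0],"fingers": -1},{"slide": [0,0,0.03],"delta_rot": [0,0,0],"fingers": -1}]'

```text
time_s: 41.5
tcp_pos: [0.5645, 0.1211, 0.0885]
eef_rot: [180.0, 0.1, -152.9]
contact_force: [-0.5, 0.2, -2.5]
gripper_width: 0.0138
gripper_force: 45.0
```

Call:
play_rows --rows '[{"slide": [0,0,0.03],"delta_rot": [0,0,0],"fingers": -1},{"slide": [0,0,0],"delta_rot": [0,0,0],"fingers": -1}]'

```text
time_s: 41.75
tcp_pos: [0.564, 0.1208, 0.0831]
eef_rot: [-180.0, -0.1, -152.9]
contact_force: [-0.7, -0.1, -2.4]
gripper_width: 0.0136
gripper_force: 45.0
```

Call:
play_rows --rows '[{"slide": [0,0,0.02],"delta_rot": [0,0,0],"fingers": -1},{"slide": [0,0,0],"delta_rot": [0,0,0],"fingers": -1}]'

```text
time_s: 42.0
tcp_pos: [0.5641, 0.1209, 0.0804]
eef_rot: [-180.0, -0.0, -152.9]
contact_force: [-0.3, 0.3, -2.7]
gripper_width: 0.0136
gripper_force: 45.0
```

Call:
play_rows --rows '[{"slide": [0,0,0.03],"delta_rot": [0,0,0],"fingers": -1},{"slide": [0,0,0],"delta_rot": [0,0,0],"fingers": -1}]'

```text
time_s: 42.25
tcp_pos: [0.564, 0.1208, 0.0757]
eef_rot: [180.0, -0.0, -152.9]
contact_force: [0.1, -0.0, -2.7]
gripper_width: 0.0136
gripper_force: 45.0
```

Call:
play_rows --rows '[{"slide": [0,0,0.02],"delta_rot": [0,0,0],"fingers": -1},{"slide": [0,0,0.02],"delta_rot": [0,0,0],"fingers": -1}]'

```text
time_s: 42.5
tcp_pos: [0.5643, 0.121, 0.0699]
eef_rot: [180.0, 0.0, -152.9]
contact_force: [0.4, 0.2, -2.7]
gripper_width: 0.014
gripper_force: 45.0
```

Call:
play_rows --rows '[{"slide": [0,0,0.02],"delta_rot": [0,0,0],"fingers": -1},{"slide": [0,0,0.01],"delta_rot": [0,0,0],"fingers": -1},{"slide": [0,0,0],"delta_rot": [0,0,0],"fingers": -1}]'

```text
time_s: 42.88
tcp_pos: [0.5642, 0.1209, 0.0654]
eef_rot: [-180.0, -0.0, -152.9]
contact_force: [-0.7, 0.2, -2.5]
gripper_width: 0.0139
gripper_force: 45.0
```

Call:
play_rows --rows '[{"slide": [0,0,0.015],"delta_rot": [0,0,0],"fingers": -1},{"slide": [0,0,0],"delta_rot": [0,0,0],"fingers": -1}]'

```text
time_s: 43.12
tcp_pos: [0.5644, 0.121, 0.0633]
eef_rot: [-180.0, 0.0, -152.9]
contact_force: [0.1, 0.8, -2.8]
gripper_width: 0.0137
gripper_force: 45.0
```

Call:
play_rows --rows '[{"slide": [0,0,0],"delta_rot": [0,0,0],"fingers": -0.4},{"slide": [0,0,0],"delta_rot": [0,0,0],"fingers": -0.4},{"slide": [0,0,0],"delta_rot": [0,0,0],"fingers": -0.1},{"slide": [0,0,-0.1],"delta_rot": [0,0,0],"fingers": -0.1},{"slide": [0,0,-0.3],"delta_rot": [0,0,0],"fingers": -0.1},{"slide": [0,0,-0.35],"delta_rot": [0,0,0],"fingers": 0},{"slide": [0.2,0,-0.35],"delta_rot": [0,0,0],"fingers": 0},{"slide": [0.3,0,-0.3],"delta_rot": [0,0,0],"fingers": -1}]'

```text
time_s: 44.12
tcp_pos: [0.4982, 0.087, 0.2755]
eef_rot: [-180.0, 0.1, -152.9]
contact_force: [-0.4, 0.1, -0.1]
gripper_width: 0.0383
gripper_force: 0.0
```

Call:
play_rows --rows '[{"slide": [0.1,0.25,-0.2],"delta_rot": [0,0,0],"fingers": -1},{"slide": [0,0,0],"delta_rot": [0,0,0],"fingers": -1},{"slide": [0,0,0],"delta_rot": [0,0,0],"fingers": -1}]'

```text
time_s: 44.5
tcp_pos: [0.4676, 0.1137, 0.3031]
eef_rot: [180.0, 0.1, -152.9]
contact_force: [0.5, 0.3, -0.4]
gripper_width: 0.0095
gripper_force: 0.0
```

```bash
python3 - <<'E'
from h import *
go([.565,.22,.3]);c=cap('wrist');save(c,'w9');b=cap('side');save(b,'d3');S=cap('scene');save(S,'s6')
m=np.zeros((600,800,3),np.uint8)
m[:,:]=0
m[:330,:480]=cv2.resize(c['image'][:330],(480,330)) if 0 else c['image'][60:390,80:560]
m[:330,480:]=cv2.resize(b['image'][40:270,250:473],(320,330))
m[330:600,:480]=cv2.resize(S['image'][215:455,210:530],(480,360))[:270]
t=rect(c,.52,.07,.21,.11,.096,1500);m[330:330+t.shape[0],480:480+t.shape[1]]=t
cv2.imwrite('pics/m5.png',m)
E
```

```text
[0.4676 0.1137 0.3031] [ 1.800e+02  1.000e-01 -1.529e+02] units [-0.901  0.334  0.022]
```

View pics/m5.png

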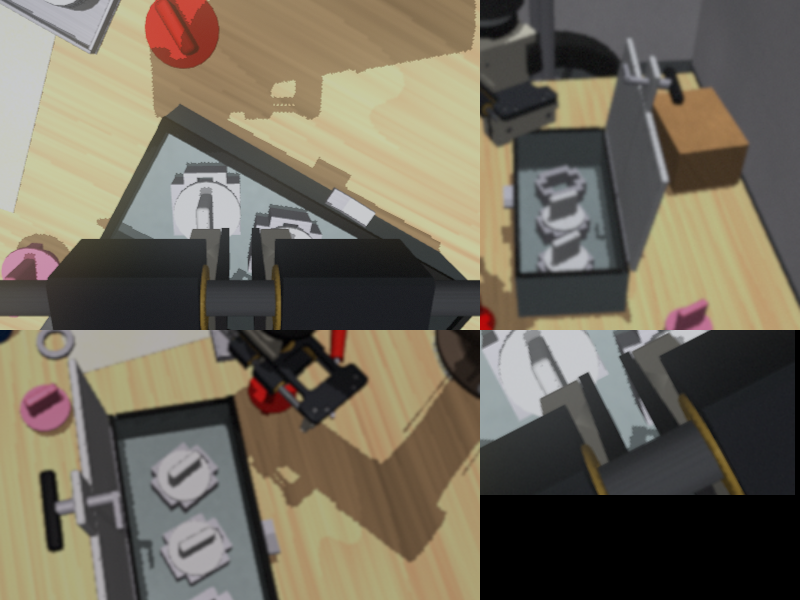

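Both hubs sit flat in their nests: the scene panel shows the flanges on the nest tops at (185,470) and (197,548). The lid leans back with its handle at (50,510). Next I go round behind the lid at y≈0.07, clear of the handle.

Call:
play_rows --rows '[{"slide": [0,0,-0.2],"delta_rot": [0,0,1],"fingers": -1},{"slide": [0,0,-0.1],"delta_rot": [0,0,1],"fingers": -1},{"slide": [0,0,0],"delta_rot": [0,0,1],"fingers": -1},{"slide": [0,0,0],"delta_rot": [0,0,1],"fingers": -1},{"slide": [0,0,0],"delta_rot": [0,0,1],"fingers": -1},{"slide": [0,0,0],"delta_rot": [0,0,1],"fingers": -1},{"slide": [0,0,0],"delta_rot": [0,0,0.65],"fingers": -1},{"slide": [0,0,0],"delta_rot": [0,0,0],"fingers": -1}]'

```text
time_s: 45.65
tcp_pos: [0.468, 0.1134, 0.3465]
eef_rot: [-179.9, -0.1, 176.6]
contact_force: [-0.1, -0.7, -1.0]
gripper_width: 0.0006
gripper_force: 0.0
```

```bash
python3 - <<'E'
from h import *
go([.735,.07,.34]); go([.735,.07,.24])
# lid angle estimate from scene: triangulate free-edge corner? fit lid angle by projecting free edge low-y end
S=load('s6');b=load('d3')
bx=np.array([.998,-.059,0]);by=np.array([.059,.998,0]);H=np.array([.661,.220,.104])
for ph in(1.5,1.6,1.7,1.75):
    P=[H+by*s+.18*(-np.cos(ph)*bx+np.array([0,0,np.sin(ph)])) for s in(-.192,.192)]
    print(ph,np.round(proj(S,P),1).tolist(),np.round(proj(b,P),1).tolist())
E
```

```text
[0.468  0.1134 0.3465] [-1.799e+02 -1.000e-01  1.766e+02] units [-1.794 -0.182  0.041]
[0.468  0.1134 0.3465] [-1.799e+02 -1.000e-01  1.766e+02] units [-1.795 -0.181  0.707]
1.5 [[284.8, 229.6], [317.1, 451.9]] [[354.3, 166.1], [335.5, 65.5]]
1.6 [[274.9, 230.9], [305.4, 453.9]] [[363.6, 165.6], [342.7, 65.2]]
1.7 [[265.2, 232.6], [293.6, 456.0]] [[372.8, 165.9], [349.9, 65.6]]
1.75 [[260.3, 233.6], [287.8, 457.1]] [[377.2, 166.3], [353.4, 66.0]]
```

Call:
play_rows --rows '[{"slide": [-0.3,-0.03,0],"delta_rot": [0,0,0],"fingers": -1},{"slide": [-0.3,-0.03,0],"delta_rot": [0,0,0],"fingers": -1},{"slide": [-0.3,-0.03,0],"delta_rot": [0,0,0],"fingers": -1},{"slide": [-0.3,-0.03,0],"delta_rot": [0,0,0],"fingers": -1},{"slide": [-0.3,-0.03,0],"delta_rot": [0,0,0],"fingers": -1},{"slide": [-0.3,-0.03,0],"delta_rot": [0,0,0],"fingers": -1},{"slide": [0,0,0],"delta_rot": [0,0,0],"fingers": -1}]'

```text
time_s: 46.52
tcp_pos: [0.7379, 0.0696, 0.3427]
eef_rot: [-179.9, -0.3, 176.6]
contact_force: [0.1, 0.2, -0.7]
gripper_width: 0.0005
gripper_force: 0.0
```

Call:
play_rows --rows '[{"slide": [0,0,0.2],"delta_rot": [0,0,0],"fingers": -1},{"slide": [0,0,0.25],"delta_rot": [0,0,0],"fingers": -1},{"slide": [0,0,0.2],"delta_rot": [0,0,0],"fingers": -1},{"slide": [0,0,0],"delta_rot": [0,0,0],"fingers": -1}]'

```text
time_s: 47.02
tcp_pos: [0.7341, 0.0704, 0.2469]
eef_rot: [-179.9, -0.3, 176.6]
contact_force: [-0.7, 0.4, 0.9]
gripper_width: 0.0005
gripper_force: 0.0
```

```bash
python3 - <<'E'
from h import *
s=r.get_state();print(s['tcp_pos'],s['eef_rot'],s['contact_force'],s['joints'])
hx=.652;x0,z0=s['tcp_pos'][0],s['tcp_pos'][2];rho=.14
px,pz=x0,z0
for ph in(1.75,1.57,1.4,1.2,1.0,.8,.6,.45,.3,.2,.12,.07,.04):
    x=hx-rho*np.cos(ph)+.01*np.sin(ph)+.010;z=.104+rho*np.sin(ph)+.01*np.cos(ph)
    print(ph,round(x,4),round(z,4),'units tx,tz',round(-(x-px)/.15,3),round(-(z-pz)/.15,3));px,pz=x,z
E
```

```text
[0.73407299 0.07038548 0.24691747] [-179.90074724   -0.31257148  176.63118387] [-0.73083331  0.37818176  0.85898501] [ 2.05332591e+01  2.61252983e+01  1.19074916e+01 -3.69863341e-02
 -7.61081759e+01 -1.13892822e+02]
1.75 0.6968 0.24 units tx,tz 0.249 0.046
1.57 0.6719 0.244 units tx,tz 0.166 -0.027
1.4 0.6481 0.2437 units tx,tz 0.159 0.002
1.2 0.6206 0.2381 units tx,tz 0.183 0.037
1.0 0.5948 0.2272 units tx,tz 0.172 0.073
0.8 0.5716 0.2114 units tx,tz 0.154 0.105
0.6 0.5521 0.1913 units tx,tz 0.13 0.134
0.45 0.5403 0.1739 units tx,tz 0.079 0.116
0.3 0.5312 0.1549 units tx,tz 0.061 0.126
0.2 0.5268 0.1416 units tx,tz 0.03 0.089
0.12 0.5242 0.1307 units tx,tz 0.017 0.073
0.07 0.523 0.1238 units tx,tz 0.008 0.046
0.04 0.5225 0.1196 units tx,tz 0.004 0.028
```

Call:
play_rows --rows '[{"slide": [0.12,0,0.04],"delta_rot": [0,0,0],"fingers": -1},{"slide": [0.12,0,0],"delta_rot": [0,0,0],"fingers": -1},{"slide": [0.09,0,0],"delta_rot": [0,0,0],"fingers": -1},{"slide": [0.08,0,0],"delta_rot": [0,0,0],"fingers": -1},{"slide": [0.08,0,0],"delta_rot": [0,0,0],"fingers": -1},{"slide": [0.08,0,0],"delta_rot": [0,0,0],"fingers": -1}]'

```text
time_s: 47.78
tcp_pos: [0.6498, 0.076, 0.2443]
eef_rot: [180.0, 0.0, 176.6]
contact_force: [4.7, -0.5, 1.7]
gripper_width: 0.0001
gripper_force: 1.9
```

Call:
play_rows --rows '[{"slide": [0.09,0,0.02],"delta_rot": [0,0,0],"fingers": -1},{"slide": [0.09,0,0.02],"delta_rot": [0,0,0],"fingers": -1},{"slide": [0.086,0,0.036],"delta_rot": [0,0,0],"fingers": -1},{"slide": [0.086,0,0.036],"delta_rot": [0,0,0],"fingers": -1},{"slide": [0.077,0,0.052],"delta_rot": [0,0,0],"fingers": -1},{"slide": [0.077,0,0.052],"delta_rot": [0,0,0],"fingers": -1}]'

```text
time_s: 48.52
tcp_pos: [0.5735, 0.0803, 0.2108]
eef_rot: [-180.0, -0.0, 176.6]
contact_force: [1.8, -0.7, 0.5]
gripper_width: 0.0005
gripper_force: 0.9
```

```bash
python3 - <<'E'
from h import *
go([.5716,.0702,.2114]);S=cap('scene');save(S,'s7');b=cap('side');save(b,'d4')
bx=np.array([.998,-.059,0]);by=np.array([.059,.998,0]);H=np.array([.661,.220,.104])
for i,c in(('scene',S),('side',b)):
  g=cv2.GaussianBlur(cv2.cvtColor(c['image'],cv2.COLOR_BGR2GRAY),(3,3),0).astype(float);gx=np.hypot(cv2.Sobel(g,6,1,0),cv2.Sobel(g,6,0,1))
  o=[]
  for ph in np.arange(0,1.8,.05):
    P=[H+by*s+.01*np.array([0,0,np.cos(ph)])+.01*np.sin(ph)*bx+.182*(-np.cos(ph)*bx+np.array([0,0,np.sin(ph)])) for s in np.linspace(.08,.18,40)]
    q=np.round(proj(c,P)).astype(int);o.append((gx[np.clip(q[:,1],0,479),np.clip(q[:,0],0,639)].mean(),round(ph,2)))
  print(i,sorted(o)[::-1][:4])
E
```

```text
[0.5735 0.0803 0.2108] [-180.    -0.   176.6] units [ 0.009 -0.068 -0.004]
scene [(np.float64(307.99595497083976), np.float64(0.4)), (np.float64(268.27389545390344), np.float64(0.35)), (np.float64(178.20843007682004), np.float64(0.6)), (np.float64(118.25681399549221), np.float64(0.3))]
side [(np.float64(233.8771359306399), np.float64(0.7)), (np.float64(193.76047335276746), np.float64(0.05)), (np.float64(160.6335205076071), np.float64(0.75)), (np.float64(150.43647931309593), np.float64(0.1))]
```

Call:
play_rows --rows '[{"slide": [0.04,-0.06,0.05],"delta_rot": [0,0,0],"fingers": -1},{"slide": [0.065,-0.04,0.067],"delta_rot": [0,0,0],"fingers": -1},{"slide": [0.04,0,0.06],"delta_rot": [0,0,0],"fingers": -1},{"slide": [0.04,0,0.06],"delta_rot": [0,0,0],"fingers": -1},{"slide": [0.03,0,0.063],"delta_rot": [0,0,0],"fingers": -1},{"slide": [0.03,0,0.063],"delta_rot": [0,0,0],"fingers": -1}]'

```text
time_s: 49.38
tcp_pos: [0.5366, 0.0675, 0.1564]
eef_rot: [-180.0, -0.0, 176.6]
contact_force: [0.2, -1.6, 0.4]
gripper_width: 0.0008
gripper_force: 0.4
```

Call:
play_rows --rows '[{"slide": [0.02,0,0.05],"delta_rot": [0,0,0],"fingers": -1},{"slide": [0.02,0,0.05],"delta_rot": [0,0,0],"fingers": -1},{"slide": [0.01,0,0.04],"delta_rot": [0,0,0],"fingers": -1}]'

```text
time_s: 49.75
tcp_pos: [0.5294, 0.0681, 0.1357]
eef_rot: [180.0, -0.0, 176.6]
contact_force: [0.4, 0.4, 0.2]
gripper_width: 0.0006
gripper_force: 0.3
```

Call:
play_rows --rows '[{"slide": [0.01,0,0.03],"delta_rot": [0,0,0],"fingers": -1},{"slide": [0,0,0.02],"delta_rot": [0,0,0],"fingers": -1}]'

```text
time_s: 50.0
tcp_pos: [0.5278, 0.0681, 0.1284]
eef_rot: [-180.0, -0.0, 176.6]
contact_force: [-0.2, -0.4, 0.8]
gripper_width: 0.0003
gripper_force: 0.2
```

Call:
play_rows --rows '[{"slide": [0,0,0.02],"delta_rot": [0,0,0],"fingers": -1},{"slide": [0,0,0.02],"delta_rot": [0,0,0],"fingers": -1},{"slide": [0,0,0.02],"delta_rot": [0,0,0],"fingers": -1}]'

```text
time_s: 50.38
tcp_pos: [0.5281, 0.0681, 0.1195]
eef_rot: [180.0, 0.0, 176.6]
contact_force: [0.1, 0.1, 1.3]
gripper_width: 0.0008
gripper_force: 0.2
```

Call:
play_rows --rows '[{"slide": [0,0,0.015],"delta_rot": [0,0,0],"fingers": -1},{"slide": [0,0,0],"delta_rot": [0,0,0],"fingers": -1}]'

```text
time_s: 50.62
tcp_pos: [0.5281, 0.0681, 0.1173]
eef_rot: [-180.0, -0.0, 176.6]
contact_force: [-1.0, -0.2, -0.1]
gripper_width: 0.0005
gripper_force: 0.0
```

Call:
play_rows --rows '[{"slide": [0,0,0.015],"delta_rot": [0,0,0],"fingers": -1},{"slide": [0,0,0],"delta_rot": [0,0,0],"fingers": -1}]'

```text
time_s: 50.88
tcp_pos: [0.5281, 0.0681, 0.1156]
eef_rot: [180.0, 0.0, 176.6]
contact_force: [-1.9, -0.0, 4.0]
gripper_width: 0.001
gripper_force: 2.1
```

The lid is on the gasket: force rose at z=0.1156. I back off and locate the T-handle's bar.

Call:
play_rows --rows '[{"slide": [0,0,-0.2],"delta_rot": [0,0,0],"fingers": -1},{"slide": [0,0,-0.4],"delta_rot": [0,0,0],"fingers": -1},{"slide": [0,0,-0.4],"delta_rot": [0,0,0],"fingers": -1},{"slide": [0.15,-0.35,-0.1],"delta_rot": [0,0,0],"fingers": -1},{"slide": [0.15,-0.35,0],"delta_rot": [0,0,0],"fingers": 0},{"slide": [0.1,-0.35,0],"delta_rot": [0,0,0],"fingers": 0},{"slide": [0,0,0],"delta_rot": [0,0,0],"fingers": 0}]'

```text
time_s: 51.75
tcp_pos: [0.4574, -0.088, 0.2806]
eef_rot: [180.0, 0.1, 176.4]
contact_force: [0.3, 0.4, -0.2]
gripper_width: 0.025
gripper_force: 0.0
```

```bash
python3 - <<'E'
from h import *
S=cap('scene');save(S,'s8');b=cap('side');save(b,'d5')
X=np.array([.4494,.2325,.148]);res=[]
for c in(S,b):
    p=proj(c,[X])[0];g=c['image'].max(2);u,v=int(p[0]),int(p[1]);w=40
    m=(g[v-w:v+w,u-w:u+w]<60).astype(np.uint8)
    n,l,st,ce=cv2.connectedComponentsWithStats(m)
    print(np.round(p,1),[(st[i,4],np.round(ce[i]+[u-w,v-w],1).tolist(),st[i,:4].tolist()) for i in range(1,n) if st[i,4]>30])
bx=np.array([.998,-.059,0]);by=np.array([.059,.998,0]);H=np.array([.661,.220,.104])
for c in(S,b):
  g=cv2.GaussianBlur(cv2.cvtColor(c['image'],cv2.COLOR_BGR2GRAY),(3,3),0).astype(float);gx=np.hypot(cv2.Sobel(g,6,1,0),cv2.Sobel(g,6,0,1));o=[]
  for ph in np.arange(0,.2,.02):
    P=[H+by*s+np.array([0,0,.01])+.182*(-np.cos(ph)*bx+np.array([0,0,np.sin(ph)])) for s in np.r_[np.linspace(.08,.18,30),np.linspace(-.18,-.08,30)]]
    q=np.round(proj(c,P)).astype(int);o.append(int(gx[q[:,1],q[:,0]].mean()))
  print(o)
cv2.imwrite('pics/m6.png',np.hstack([S['image'][200:440,250:550],b['image'][40:280,200:450]]))
E
```

```text
[404.8 336. ] [(np.int32(356), [402.8, 336.6], [32, 18, 16, 45])]
[258.1 160.8] [(np.int32(1813), [252.0, 134.9], [0, 0, 66, 37]), (np.int32(45), [277.9, 169.2], [56, 46, 8, 8]), (np.int32(457), [261.1, 193.7], [16, 55, 49, 25])]
[15, 14, 12, 9, 8, 8, 8, 8, 9, 9]
[31, 29, 27, 23, 21, 19, 17, 18, 18, 19]
```

```bash
cat >> h.py <<'E'
def bar(c,X,w=45,th=60):
    p=proj(c,[X])[0];u,v=int(p[0]),int(p[1]);g=c['image'].max(2)
    m=(g[v-w:v+w,u-w:u+w]<th).astype(np.uint8);n,l,st,ce=cv2.connectedComponentsWithStats(m);out=[]
    for i in range(1,n):
        if st[i,4]>150:
            ys,xs=np.where(l==i);(cx,cy),sz,an=cv2.minAreaRect(np.float32(np.c_[xs+u-w,ys+v-w]));bp=cv2.boxPoints(((cx,cy),sz,an))
            e=[bp[k]-bp[(k+1)%4] for k in(0,1)];L=e[0] if np.linalg.norm(e[0])>np.linalg.norm(e[1]) else e[1]
            A=atz(c,np.array([cx,cy])+L/2,X[2]);B=atz(c,np.array([cx,cy])-L/2,X[2])
            print('c',np.round((cx,cy),1),'size',np.round(sz,1),'world',np.round((A+B)/2,4),'len',round(float(np.linalg.norm(A-B)),3),'ang from y',round(float(np.degrees(np.arctan2((A-B)[0],(A-B)[1]))),1))
E
python3 - <<'E'
from h import *
bar(load('s8'),np.array([.4494,.2325,.155]))
go([.45,.2325,.30])
E
```

```text
c [402.4 336.1] size [45.6  8.8] world [0.4555 0.2328 0.155 ] len 0.088 ang from y -176.7
[ 0.4587 -0.0861  0.2803] [180.    0.  176.5] units [ 0.188  2.116 -0.131]
```

Call:
play_rows --rows '[{"slide": [0.023,0.352,0],"delta_rot": [0,0,0],"fingers": 0},{"slide": [0.023,0.352,0],"delta_rot": [0,0,0],"fingers": 0},{"slide": [0.023,0.352,0],"delta_rot": [0,0,0],"fingers": 0},{"slide": [0.023,0.352,0],"delta_rot": [0,0,0],"fingers": 0},{"slide": [0.023,0.352,0],"delta_rot": [0,0,0],"fingers": 0},{"slide": [0.023,0.352,0],"delta_rot": [0,0,0],"fingers": 0},{"slide": [0,0,0],"delta_rot": [0,0,-1],"fingers": 0},{"slide": [0,0,0],"delta_rot": [0,0,-1],"fingers": 0}]'

```text
time_s: 52.85
tcp_pos: [0.4565, 0.2341, 0.2794]
eef_rot: [-180.0, -0.1, -173.9]
contact_force: [-0.9, -0.2, -0.6]
gripper_width: 0.0438
gripper_force: 0.0
```

Call:
play_rows --rows '[{"slide": [0,0,0],"delta_rot": [0,0,-1],"fingers": 0},{"slide": [0,0,0],"delta_rot": [0,0,-1],"fingers": 0},{"slide": [0,0,0],"delta_rot": [0,0,-1],"fingers": 0},{"slide": [0,0,0],"delta_rot": [0,0,-1],"fingers": 0},{"slide": [0,0,0],"delta_rot": [0,0,-1],"fingers": 0},{"slide": [0,0,0],"delta_rot": [0,0,-1],"fingers": 0},{"slide": [0,0,0],"delta_rot": [0,0,-1],"fingers": 0},{"slide": [0,0,0],"delta_rot": [0,0,-1],"fingers": 0}]'

```text
time_s: 53.85
tcp_pos: [0.4567, 0.2333, 0.2798]
eef_rot: [180.0, -0.0, -137.3]
contact_force: [-0.4, -1.0, -0.1]
gripper_width: 0.0437
gripper_force: 0.0
```

Call:
play_rows --rows '[{"slide": [0,0,0],"delta_rot": [0,0,-1],"fingers": 0},{"slide": [0,0,0],"delta_rot": [0,0,-1],"fingers": 0},{"slide": [0,0,0],"delta_rot": [0,0,-1],"fingers": 0},{"slide": [0,0,0],"delta_rot": [0,0,-1],"fingers": 0},{"slide": [0,0,0],"delta_rot": [0,0,-1],"fingers": 0},{"slide": [0,0,0],"delta_rot": [0,0,-1],"fingers": 0},{"slide": [0,0,0],"delta_rot": [0,0,-1],"fingers": 0},{"slide": [0,0,0],"delta_rot": [0,0,-1],"fingers": 0}]'

```text
time_s: 54.85
tcp_pos: [0.4567, 0.2333, 0.2798]
eef_rot: [180.0, -0.0, -100.7]
contact_force: [0.4, 0.2, -0.9]
gripper_width: 0.0439
gripper_force: 0.0
```

Call:
play_rows --rows '[{"slide": [0,0,0],"delta_rot": [0,0,-1],"fingers": 0},{"slide": [0,0,0],"delta_rot": [0,0,-0.7],"fingers": 0},{"slide": [0,0,0],"delta_rot": [0,0,0],"fingers": 0}]'

```text
time_s: 55.22
tcp_pos: [0.4567, 0.233, 0.2798]
eef_rot: [180.0, -0.0, -93.0]
contact_force: [0.6, 0.3, -0.4]
gripper_width: 0.0439
gripper_force: 0.0
```

```bash
python3 - <<'E'
from h import *
go([.452,.2328,.126]);c=cap('wrist');save(c,'w10')
for th in(40,60,80): bar(c,np.array([.4525,.2328,.155]),110,th)
print(proj(c,[[.4494,.2325,.155],[.4555,.2328,.155]]))
E
```

```text
[0.4567 0.233  0.2798] [180.  -0. -93.] units [0.003 0.031 1.026]
c [428.5 314. ] size [30. 11.] world [0.3743 0.3071 0.155 ] len 0.027 ang from y 178.3
c [382.1 327.7] size [25.7 23.1] world [0.4112 0.3174 0.155 ] len 0.023 ang from y 170.4
c [326.5 211.5] size [21. 97.] world [0.4515 0.2204 0.155 ] len 0.073 ang from y 2.7
c [263.5 315.8] size [22.4 55.2] world [0.5058 0.302  0.155 ] len 0.049 ang from y 23.5
c [377.3 315.4] size [55.3 23.1] world [0.4149 0.3065 0.155 ] len 0.049 ang from y 164.1
c [428.  318.5] size [39. 12.] world [0.3746 0.3112 0.155 ] len 0.035 ang from y 178.4
c [291.5 147.5] size [57.  5.] world [0.4737 0.1724 0.155 ] len 0.039 ang from y -175.8
c [326.5 221. ] size [ 23. 116.] world [0.4518 0.2282 0.155 ] len 0.089 ang from y 2.7
c [294.5 292.5] size [91.1  4.7] world [0.4795 0.2841 0.155 ] len 0.078 ang from y -176.9
c [242.5 313. ] size [50. 55.] world [0.5221 0.2982 0.155 ] len 0.044 ang from y 93.0
c [402. 313.] size [64. 50.] world [0.3954 0.3049 0.155 ] len 0.051 ang from y 93.0
[[330.05562041 228.96934384]
 [321.87723496 229.77438115]]
```

Call:
play_rows --rows '[{"slide": [0.013,0.031,0.3],"delta_rot": [0,0,0],"fingers": 0},{"slide": [0,0,0.3],"delta_rot": [0,0,0],"fingers": 0},{"slide": [0,0,0.2],"delta_rot": [0,0,0],"fingers": 0},{"slide": [0,0,0.1],"delta_rot": [0,0,0],"fingers": 0},{"slide": [0,0,0.08],"delta_rot": [0,0,0],"fingers": 0},{"slide": [0,0,0],"delta_rot": [0,0,0],"fingers": 0}]'

```text
time_s: 56.02
tcp_pos: [0.4522, 0.2303, 0.133]
eef_rot: [180.0, -0.0, -93.1]
contact_force: [0.4, -0.2, 0.7]
gripper_width: 0.0437
gripper_force: 0.0
```

Call:
play_rows --rows '[{"slide": [0,0,0],"delta_rot": [0,0,0],"fingers": -1},{"slide": [0,0,0],"delta_rot": [0,0,0],"fingers": -1},{"slide": [0,0,0],"delta_rot": [0,0,0],"fingers": -1},{"slide": [0,0,0],"delta_rot": [0,0,0],"fingers": -1},{"slide": [0,0,0],"delta_rot": [0,0,0],"fingers": -1}]' --squeeze 30

```text
time_s: 56.65
tcp_pos: [0.4524, 0.2303, 0.1336]
eef_rot: [-180.0, 0.0, -93.1]
contact_force: [-0.6, -0.0, 3.9]
gripper_width: 0.0156
gripper_force: 30.0
```

Call:
play_rows --rows '[{"slide": [0,0,0.02],"delta_rot": [0,0,0],"fingers": -1},{"slide": [0,0,0],"delta_rot": [0,0,0],"fingers": -1}]'

```text
time_s: 56.9
tcp_pos: [0.452, 0.2303, 0.1308]
eef_rot: [-180.0, 0.0, -93.1]
contact_force: [-4.4, -0.7, 9.2]
gripper_width: 0.0161
gripper_force: 30.0
```

Call:
play_rows --rows '[{"slide": [0,0,0],"delta_rot": [0,0,1],"fingers": -1},{"slide": [0,0,0],"delta_rot": [0,0,1],"fingers": -1},{"slide": [0,0,0],"delta_rot": [0,0,1],"fingers": -1}]'

```text
time_s: 57.28
tcp_pos: [0.4521, 0.2303, 0.1308]
eef_rot: [-180.0, 0.0, -107.0]
contact_force: [-3.7, -0.2, 8.2]
gripper_width: 0.0162
gripper_force: 30.0
```

```bash
python3 -c "
from h import *
s=r.get_state();print(s['tcp_pos'],s['eef_rot'],s['contact_force'],s['moment'])"
```

```text
[0.45209588 0.23030093 0.13082939] [-1.79991557e+02  1.60328021e-02 -1.06977929e+02] [-3.66442971 -0.24376904  8.20049542] [-0.02529836  1.43724049  0.09921166]
```

Call:
play_rows --rows '[{"slide": [0,0,0.008],"delta_rot": [0,0,1],"fingers": -1},{"slide": [0,0,0.003],"delta_rot": [0,0,1],"fingers": -1},{"slide": [0,0,0.002],"delta_rot": [0,0,1],"fingers": -1},{"slide": [0,0,0.002],"delta_rot": [0,0,1],"fingers": -1}]'

```text
time_s: 57.78
tcp_pos: [0.4523, 0.2303, 0.1305]
eef_rot: [-180.0, 0.1, -125.3]
contact_force: [-12.1, -1.9, 28.6]
gripper_width: 0.0159
gripper_force: 30.0
```

Call:
play_rows --rows '[{"slide": [0,0,0.002],"delta_rot": [0,0,1],"fingers": -1},{"slide": [0,0,0.002],"delta_rot": [0,0,1],"fingers": -1},{"slide": [0,0,0.002],"delta_rot": [0,0,1],"fingers": -1},{"slide": [0,0,0.002],"delta_rot": [0,0,1],"fingers": -1}]'

```text
time_s: 58.28
tcp_pos: [0.4524, 0.2303, 0.1303]
eef_rot: [-180.0, 0.1, -143.6]
contact_force: [-16.3, -3.2, 38.1]
gripper_width: 0.0158
gripper_force: 30.0
```

Call:
play_rows --rows '[{"slide": [0,0,0],"delta_rot": [0,0,1],"fingers": -1},{"slide": [0,0,0],"delta_rot": [0,0,1],"fingers": -1},{"slide": [0,0,0],"delta_rot": [0,0,1],"fingers": -1},{"slide": [0,0,0],"delta_rot": [0,0,1],"fingers": -1}]'

```text
time_s: 58.78
tcp_pos: [0.4524, 0.2302, 0.1303]
eef_rot: [-180.0, 0.1, -161.9]
contact_force: [-15.0, -3.7, 36.3]
gripper_width: 0.0157
gripper_force: 30.0
```

```bash
python3 -c "
from h import *
s=r.get_state();print(s['tcp_pos'],s['eef_rot'],s['contact_force'],s['moment'],s['gripper_width'])"
```

```text
[0.45241415 0.23024304 0.13030974] [-1.79995316e+02  1.13841171e-01 -1.61919468e+02] [-15.01484924  -3.65131422  36.32130081] [-1.55546364  5.43128652  0.08154586] 0.01571742809434374
```

Call:
play_rows --rows '[{"slide": [0,0,-0.009],"delta_rot": [0,0,1],"fingers": -1},{"slide": [0,0,0],"delta_rot": [0,0,1],"fingers": -1},{"slide": [0,0,0],"delta_rot": [0,0,1],"fingers": -1}]'

```text
time_s: 59.15
tcp_pos: [0.4523, 0.2301, 0.1305]
eef_rot: [180.0, 0.1, -175.7]
contact_force: [-10.3, -2.5, 25.0]
gripper_width: 0.0156
gripper_force: 30.0
```

Call:
play_rows --rows '[{"slide": [0,0,0],"delta_rot": [0,0,0.7],"fingers": -1},{"slide": [0,0,0],"delta_rot": [0,0,0],"fingers": -1}]'

```text
time_s: 59.4
tcp_pos: [0.4523, 0.2301, 0.1305]
eef_rot: [180.0, 0.1, -178.8]
contact_force: [-11.4, -2.5, 24.9]
gripper_width: 0.0161
gripper_force: 30.0
```

```bash
python3 -c "
from h import *
s=r.get_state();print(s['tcp_pos'],s['eef_rot'],s['contact_force'],s['moment'],s['gripper_width'])"
```

```text
[0.45233164 0.23011556 0.13049968] [ 1.79993215e+02  7.21160852e-02 -1.78797308e+02] [-11.40613991  -2.54867982  24.90383786] [-1.19528209  3.65974168  0.09530627] 0.01614396964619103
```

Call:
play_rows --rows '[{"slide": [0,0,0],"delta_rot": [0,0,0.5],"fingers": -1},{"slide": [0,0,0],"delta_rot": [0,0,0.3],"fingers": -1},{"slide": [0,0,0],"delta_rot": [0,0,0],"fingers": -1}]'

```text
time_s: 59.78
tcp_pos: [0.4527, 0.2302, 0.1305]
eef_rot: [180.0, 0.1, 177.6]
contact_force: [-8.6, -3.6, 22.8]
gripper_width: 0.016
gripper_force: 30.8
```

```bash
python3 -c "
from h import *
s=r.get_state();print(s['tcp_pos'],s['eef_rot'],s['contact_force'],s['moment'],s['gripper_width'])"
```

```text
[0.45266213 0.2301818  0.13049342] [1.79997519e+02 1.07299752e-01 1.77633207e+02] [-8.55928447 -3.60969835 22.77208229] [-1.31867132  2.9122939   0.66984728] 0.01598564637601736
```

The moment jumped to 0.67 N·m, so the handle is at its stop. I release and back off.

Call:
play_rows --rows '[{"slide": [0,0,0],"delta_rot": [0,0,-0.5],"fingers": -1},{"slide": [0,0,-0.008],"delta_rot": [0,0,0],"fingers": -0.2},{"slide": [0,0,0],"delta_rot": [0,0,0],"fingers": 0},{"slide": [0,0,0],"delta_rot": [0,0,0],"fingers": 0},{"slide": [0,0,-0.1],"delta_rot": [0,0,0],"fingers": 0},{"slide": [0,0,-0.3],"delta_rot": [0,0,0],"fingers": 0},{"slide": [0,0,-0.4],"delta_rot": [0,0,0],"fingers": 0},{"slide": [0,0,-0.2],"delta_rot": [0,0,0],"fingers": 0}]'

```text
time_s: 60.78
tcp_pos: [0.4531, 0.2307, 0.2838]
eef_rot: [179.8, 0.2, 179.8]
contact_force: [0.2, 0.5, 0.2]
gripper_width: 0.0438
gripper_force: 0.0
```

Call:
play_rows --rows '[{"slide": [0,-0.35,-0.1],"delta_rot": [0,0,0],"fingers": 0},{"slide": [0,-0.35,-0.1],"delta_rot": [0,0,0],"fingers": 0},{"slide": [0,-0.35,0],"delta_rot": [0,0,0],"fingers": 0},{"slide": [0,-0.35,0],"delta_rot": [0,0,0],"fingers": 0},{"slide": [0,0,0],"delta_rot": [0,0,0],"fingers": 0},{"slide": [0,0,0],"delta_rot": [0,0,0],"fingers": 0}]'

```text
time_s: 61.52
tcp_pos: [0.4516, 0.0201, 0.31]
eef_rot: [180.0, 0.1, 179.7]
contact_force: [0.4, 0.2, -0.1]
gripper_width: 0.0443
gripper_force: 0.0
```

```bash
python3 - <<'E'
from h import *
S=cap('scene');save(S,'s9');b=cap('side');save(b,'d6')
bar(S,np.array([.452,.231,.15]))
bx=np.array([.998,-.059,0]);by=np.array([.059,.998,0]);H=np.array([.661,.220,.104])
# compare lid edge before (s8/d5) and after: sub-pixel shift of lid region between pictures
for p,q in(('d5','d6'),('s8','s9')):
    A,B=load(p),load(q);u,v=proj(A,[H-.18*bx+by*.15+[0,0,.01]])[0].astype(int)
    f=lambda c:np.float32(cv2.cvtColor(c['image'],cv2.COLOR_BGR2GRAY)[v-25:v+25,u-25:u+25])
    print(p,cv2.phaseCorrelate(f(A),f(B)),'expected for 4mm drop',proj(A,[H-.18*bx+by*.15+[0,0,.01]])-proj(A,[H-.18*bx+by*.15+[0,0,.014]]))
# pistons in tray (tops at z .054)
for c in(S,b):
    g=cv2.cvtColor(c['image'],cv2.COLOR_BGR2GRAY)
    for P in([.4045,-.2055,.054],[.406,-.109,.054]):
        print(np.round(proj(c,[P])[0]),[int(x) for x in g[tuple(proj(c,[P])[0].round().astype(int)[::-1])].ravel()])
print(r.get_state()['tcp_pos'],r.get_state()['time_s'],r.get_state()['contact_force'])
E
```

```text
c [403.1 336.4] size [ 9.8 45.1] world [0.453  0.2331 0.15  ] len 0.088 ang from y 88.6
d5 ((-13.446063074450315, -0.6691507718611476), 0.0916787727355957) expected for 4mm drop [[0.09335775 1.24074394]]
s8 ((-0.017258000219634084, 0.07907764421188901), 0.955327258682251) expected for 4mm drop [[-0.29967209  0.32171151]]
[367. 171.] [133]
[376. 205.] [15]
[248. 346.] [177]
[248. 304.] [178]
[0.45159895 0.02092957 0.30957321] 61.625 [-0.53242269 -0.2093227   0.6888718 ]
```

```bash
python3 -c "
from h import *
print(r.close_job())"
```

```text
the job is handed in; nothing more can be done
None
```

I moved both pistons to the drain tray, set the two hubs present home in their nests, shut the lid onto its gasket and turned the T-handle to its stop (about 1.49 rad); I handed the job in at 61.6 s with no verdict returned, and that the lid is fully tight is inferred from the handle angle and its drop under pressing, not measured directly.

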